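# Step specimen mounts under the pointer of an x-y stage

### The arm

A 7-joint arm with a two-finger parallel gripper is mounted at the origin on a cart in front of the work surface, level with it; the furniture and walls round the work are solid. World frame = base frame: x ahead of the robot, y to its left, z up, the work surface at z = 0. Lengths are in m, angles in rad, forces in N, time in s.
With the tool pointing down it reaches from about 0.35 to 0.9 m from the base axis. Payload 8.1 kg.
Tool frame: the origin (TCP) lies on the centre line of the jaws, within the pads' length; the fingertips stand arm.tip_extent ahead of it and the grasp point (between the pads) lies 3 mm ahead of it (arm.tip_extent is the distance from the TCP to the fingertips, in m); y points along the fingers, z is the direction in which the jaws open and shut, and the axes are right-handed (so a half turn about y gives the same grasp; the last joint's range is limited). The gripper opens to 92 mm and grips with 3 to 60 N. Pads are 19 mm wide; open, the fingers measure 130 mm over their backs; the gripper's body (75 mm by 190 mm) begins 47 mm behind the grasp point.
Start: joints at [1.214, 0.434, 0.025, 1.573, -0.012, 1.134, -0.075], TCP at [0.157, -0.605, 0.249] pointing down, gripper open.
Joint ranges: [-2.62, 2.62], [-0.44, 2.09], [-1.27, 1.32], [0.08, 2.57], [-1.32, 4.46], [0.12, 2], [-2.74, 2.74]. Speed limits (rad/s): [2.22, 2.22, 3.01, 3.01, 3.14, 3.14, 3.14].

### API

Orientations are given as a rotation vector (axis times angle).
In Python, from cell import observe, get_image, sign_off, boxes_of, place_of, arm gives the robot as it stands.
- The arm moves only by the tool arm_command, never from a script. Its argument "plan" is a list of rows, each a list of 2 entries, a list of its own where there are three numbers: the shift along the tool's x, y, z in m, then the turn, a rotation vector about the tool's x, y, z in degrees. In form: [[[tx, ty, tz], [ax, ay, az]], ...]. A call has 1 to 5 rows; each row is the pose to reach, as a shift and turn from the pose commanded when the call began, along the tool's axes at that moment; what a row does not reach only later rows make up. A row lasts 1/10 s, in which the tool goes at most 50 mm and 8.59 degrees, less where a joint would pass 70% of its speed; a pose out of reach is approached as far as the arm can. A call with a gripper value outside its range is refused whole. "fingers" is the closure, from -1 (fully open) to 1 (shut), set as the call begins (left out, the last holds). The fingers move at their own pace and stop on an object; "squeeze" is the grip in N (left out, the last holds). Time passes only in rows, so rows that repeat a pose let the fingers close. It gives the time, the measured TCP pose, the force and the opening at its end, in the units of the state.
- observe(): the state, without advancing time (a new reading comes with each control period).
- get_image(name): name is "scene" or "top"; returns a dict with "color" (384x512x3 uint8, red, green, blue), "camera_matrix" (3x3 intrinsics, pixels), "world_to_cam" (4x4, takes a point from world to camera coordinates). Camera axes: x right, y up, looking along -z (the intrinsics and any distortion apply to the point x, -y, -z); pixel columns grow to the right and rows downward; lengths in m; the calibration is good to about 2 mm. A picture is of the moment at which its call begins. There is no depth.
- sign_off(): hands the job in, once; it reports no verdict.
Trained networks look in a picture, given as the dict that the camera call returned (one of the last four; its "shot" number tells which), for a name from the list of things; names that differ only in an ending like _2 or _b are one class to them, and where a whole thing is asked for, a point or a joint stands for the part that bears it (a point fixed in the world has none). Each returns a list of dicts, best first, with "confidence" (0 to 1); they miss things now and then, are a little off and sometimes report something else, mostly with a low value. They report only what shows in the picture. A call takes as long as a camera call. They do not tell look-alikes from the thing itself.
- boxes_of(picture, thing): "point" ([column, row] in pixels, amid what is visible of it).
- place_of(picture, thing): "point" ([column, row] in pixels: a listed point, or the origin of a listed thing).
The state is a dict: "clock": time; "joints": joint angles; "dq": joint speeds; "joint_efforts": joint torques, N m; "position": TCP position; "ee_rot": TCP orientation; "force": force on the tool from outside, world axes, zero at the start; "ft_torque": the same for the moment, N m; "width": opening from 0.0 (shut) to 1.0 (fully open).
Only numpy, scipy, OpenCV 4.12 (cv2) and the standard library are available. Lean on these libraries where they do the work, as an engineer would, in place of code of your own. Each camera call takes 0.05 s, during which the arm holds its last target.

### The job

Stand all the black specimen mounts from the grey storage tray upright in the tray of the x-y stage; then, moving that tray by its black knob (turn the knob counter-clockwise if you find the stage locked), bring the mounts one after another, from the narrowest to the widest, with their centres right under the tip of the pointer, and hold each one still there for two seconds. When all are read, push the stage's tray all the way back to its parked position and stand the mounts upright in the storage tray again, without touching the pointer or its stand and leaving the other things on the bench where they are.

Things in the scene. Friction and masses are not known exactly. Their poses are not given: they have to be found in the camera images.
- mount_a_mid (a point): centre of the narrowest of the four round specimen mounts (black resin cylinder with a small square of steel in the middle of its top), 24 mm in diameter, 32 mm tall; the point is half-way up, 16 mm above its underside; z up. Two to four of the mounts are present (None when absent and not held).
- mount_b_mid (a point): centre of the second narrowest of the four round specimen mounts (black resin cylinder with a small square of steel in the middle of its top), 31 mm in diameter, 32 mm tall; the point is half-way up, 16 mm above its underside; z up. Two to four of the mounts are present (None when absent and not held).
- mount_c_mid (a point): centre of the second widest of the four round specimen mounts (black resin cylinder with a small square of steel in the middle of its top), 38 mm in diameter, 32 mm tall; the point is half-way up, 16 mm above its underside; z up. Two to four of the mounts are present (None when absent and not held).
- mount_d_mid (a point): centre of the widest of the four round specimen mounts (black resin cylinder with a small square of steel in the middle of its top), 46 mm in diameter, 32 mm tall; the point is half-way up, 16 mm above its underside; z up. Two to four of the mounts are present (None when absent and not held).
- store (a point): centre of the inner floor (4 mm above the bench) of the storage tray, a fixed shallow grey tray, 180 mm (its x) by 170 mm (its y) inside, with a lip 8 mm high above its floor, where the mounts stand at the start; z up
- tray (a point): centre of the tray's flat floor (top face, 42 mm above the bench). The tray is the carrier of a manual x-y stage: 120 x 120 mm inside, with a lip 8 mm high above its floor, and four drawn circles of 51 mm at +-34 mm in x and y from the centre. x: the feed direction away from the robot, towards the pointer; y: crosswise to the left; z up.
- handle (a point): point on the axis of the tray's hand grip, an upright round black fluted knob, 28 mm in diameter, 36 mm tall (point 1 mm above its half height, 55 mm above the tray floor). It stands on a bar 105 mm in front of the tray's centre (at -x of the tray). Its axes are the tray's. Moving the tray by it takes about 2 to 5 N. It can also be turned: see the lock.
- lock (a point): underside of the bar below the knob, 52 mm below the handle point: here a hidden pin locks the feed slide. Turning the knob counter-clockwise seen from above, to an end stop 0 to 1.5 rad away (about 0.05 N m; it stays where left), lifts the pin; clockwise lowers it. Nothing in sight tells if it is down. When it is, the tray moves crosswise but only 3 mm in feed direction; do not push over 25 N.
- stage_x (a joint): feed slide of the tray, m: 0 = parked, at the stop nearest the robot, 0.18 = far end; moves the tray along its +x. May be locked at the start, see the lock.
- stage_y (a joint): cross slide of the tray, m: -0.05 to 0.05, growing along the tray's +y
- pointer_tip (a point): tip of the fixed pointer, a thin downward steel cone, 83 mm above the bench, i.e. 9 mm above the tops of mounts standing on the tray; 125 mm from the tray's parked centre in the feed direction (at stage_y = 0). It hangs from an arm (top at 117 mm, pointer head 20 mm across) that comes from a 130 mm tall column 162 mm behind the tip. Axes like the tray's.
- pointer_stand: that column, arm and pointer together, fixed to the stage; origin on the bench, 125 mm in front of the tip
- timer: bystander, leave alone: blue kitchen-type timer, 62x62x18 mm; origin at the centre of its underside
- covers_carton: bystander, leave alone: small white and blue carton, 60x90x36 mm; origin at the centre of its underside
- bottle: bystander, leave alone: reagent bottle with orange cap, 60 mm across, 123 mm tall; origin at the centre of its underside
- beaker: bystander, leave alone: clear beaker, 49 mm across, 60 mm tall; origin at the centre of its underside
Not all that is in view belongs to the job. Leave any yellow look-alike of the part that bears mount_c_mid alone. What is shaped like the part that bears mount_a_mid but white is not meant.

How it is judged:
On the way, in this order (a step that is already met when the one before it is completed fails the run):
1. all the mounts present stand upright in the tray, let go, not yet under the pointer (x of mount_a_mid in the frame of tray between -0.056 and 0.056 m and y of mount_a_mid in the frame of tray between -0.056 and 0.056 m and z of mount_a_mid in the frame of tray between 0.009 and 0.023 m and angle between each of mount_a_mid, mount_b_mid, mount_c_mid, mount_d_mid's own z axis and vertical below 0.15 rad and x of mount_b_mid in the frame of tray between -0.056 and 0.056 m and y of mount_b_mid in the frame of tray between -0.056 and 0.056 m and z of mount_b_mid in the frame of tray between 0.009 and 0.023 m and x of mount_c_mid in the frame of tray between -0.056 and 0.056 m and y of mount_c_mid in the frame of tray between -0.056 and 0.056 m and z of mount_c_mid in the frame of tray between 0.009 and 0.023 m and x of mount_d_mid in the frame of tray between -0.056 and 0.056 m and y of mount_d_mid in the frame of tray between -0.056 and 0.056 m and z of mount_d_mid in the frame of tray between 0.009 and 0.023 m and contact force between the fingers and mount_a below 0.2 N and contact force between the fingers and mount_b below 0.2 N and contact force between the fingers and mount_c below 0.2 N and contact force between the fingers and mount_d below 0.2 N), for 0.2 s.
2. the narrowest mount (24 mm), standing in the tray, is held still with its centre within 6 mm of the point below the pointer tip for 1.5 s (skipped if that mount is absent) (horizontal distance between mount_a_mid and pointer_tip below 0.006 m and x of mount_a_mid in the frame of tray between -0.056 and 0.056 m and y of mount_a_mid in the frame of tray between -0.056 and 0.056 m and z of mount_a_mid in the frame of tray between 0.009 and 0.023 m and angle between mount_a_mid's own z axis and vertical below 0.15 rad), for 1.5 s.
3. the second narrowest mount (31 mm), standing in the tray, is held still with its centre within 6 mm of the point below the pointer tip for 1.5 s (skipped if that mount is absent) (horizontal distance between mount_b_mid and pointer_tip below 0.006 m and x of mount_b_mid in the frame of tray between -0.056 and 0.056 m and y of mount_b_mid in the frame of tray between -0.056 and 0.056 m and z of mount_b_mid in the frame of tray between 0.009 and 0.023 m and angle between mount_b_mid's own z axis and vertical below 0.15 rad), for 1.5 s.
4. the second widest mount (38 mm), standing in the tray, is held still with its centre within 6 mm of the point below the pointer tip for 1.5 s (skipped if that mount is absent) (horizontal distance between mount_c_mid and pointer_tip below 0.006 m and x of mount_c_mid in the frame of tray between -0.056 and 0.056 m and y of mount_c_mid in the frame of tray between -0.056 and 0.056 m and z of mount_c_mid in the frame of tray between 0.009 and 0.023 m and angle between mount_c_mid's own z axis and vertical below 0.15 rad), for 1.5 s.
5. the widest mount (46 mm), standing in the tray, is held still with its centre within 6 mm of the point below the pointer tip for 1.5 s (skipped if that mount is absent) (horizontal distance between mount_d_mid and pointer_tip below 0.006 m and x of mount_d_mid in the frame of tray between -0.056 and 0.056 m and y of mount_d_mid in the frame of tray between -0.056 and 0.056 m and z of mount_d_mid in the frame of tray between 0.009 and 0.023 m and angle between mount_d_mid's own z axis and vertical below 0.15 rad), for 1.5 s.
At the end, for the whole second after the job is handed in: the tray is parked (feed slide within 8 mm of its stop) and all mounts present stand upright (within 0.15 rad) on the floor of the storage tray (x of mount_a_mid in the frame of store between -0.086 and 0.086 m and y of mount_a_mid in the frame of store between -0.081 and 0.081 m and z of mount_a_mid in the frame of store between 0.009 and 0.023 m and angle between each of mount_a_mid, mount_b_mid, mount_c_mid, mount_d_mid's own z axis and vertical below 0.15 rad and x of mount_b_mid in the frame of store between -0.086 and 0.086 m and y of mount_b_mid in the frame of store between -0.081 and 0.081 m and z of mount_b_mid in the frame of store between 0.009 and 0.023 m and x of mount_c_mid in the frame of store between -0.086 and 0.086 m and y of mount_c_mid in the frame of store between -0.081 and 0.081 m and z of mount_c_mid in the frame of store between 0.009 and 0.023 m and x of mount_d_mid in the frame of store between -0.086 and 0.086 m and y of mount_d_mid in the frame of store between -0.081 and 0.081 m and z of mount_d_mid in the frame of store between 0.009 and 0.023 m and value of joint stage_x below 0.008 m); the robot touches nothing.
It fails at once if the pointer or its stand is struck or pushed (over 4 N) (contact force between pointer_stand and anything else above 4 N).
It fails at once if a bystander (timer, carton, bottle or beaker) is moved by more than 3 cm (distance of any of timer, covers_carton, bottle, beaker from where it was at the start of the episode above 0.03 m).
Of mount_a, mount_b, mount_c, mount_d only 2 to 4 are there at a start; the rules pass over those that are not, and their reading is None.
At some moment in a run one of mount_a, mount_b, mount_c, mount_d may be knocked a few centimetres aside while the robot is not near it.
Once in a run the grip may slacken for a moment while it holds something.
It also fails if it takes over 210 s, if anything falls off the work surface, if the arm or the gripper's body presses on something with over 40 N, if the wrist force passes 120 N, or if a joint passes its speed limit or range.

## Working session

There is one attempt and no reset: what is moved stays moved. The work goes in short steps, Python scripts to look and compute and a tool call to move; the robot and the scene stay as the last step left them, time stands still between calls to the robot, and variables do not carry over. Pictures are saved under pics/ and viewed, and the job is handed in when it is done.

Besides the shell and the picture viewer there is one more tool, called in YAML: its name, and indented under it one key for each argument. arm_command: Moves the arm, as the interface text tells. Its arguments: {"type":"object","properties":{"plan":{"type":"array","items":{"type":"array"}},"fingers":{"type":"number"},"squeeze":{"type":"number"}},"required":["plan"]}

```bash
ls; mkdir -p pics
cat > h.py <<'E'
import numpy as np, cv2
from cell import observe, get_image, sign_off, boxes_of, place_of, arm
def save(p,n): cv2.imwrite('pics/'+n+'.png',cv2.cvtColor(p['color'],cv2.COLOR_RGB2BGR))
def ray(p,uv):
    K=np.array(p['camera_matrix']);T=np.array(p['world_to_cam'])
    d=np.linalg.inv(K)@np.array([uv[0],uv[1],1.]); d=np.array([d[0],-d[1],-d[2]])
    R=T[:3,:3];o=-R.T@T[:3,3]; return o,R.T@d
def at(p,uv,z):
    o,d=ray(p,uv); return o+d*(z-o[2])/d[2]
def proj(p,X):
    K=np.array(p['camera_matrix']);T=np.array(p['world_to_cam'])
    c=T[:3,:3]@np.array(X)+T[:3,3]; q=K@np.array([c[0],-c[1],-c[2]]); return q[:2]/q[2]
E
python3 - <<'E'
from h import *
np.set_printoptions(precision=4,suppress=True)
print(observe()); print([a for a in dir(arm) if a[0]!='_'],arm.tip_extent)
for n in('scene','top'):
    p=get_image(n);save(p,n+'0');print(n,p.keys(),np.array(p['world_to_cam']),p['camera_matrix'])
    for t in ['mount_a_mid','mount_d_mid','store','tray','handle','pointer_tip','pointer_stand','timer','covers_carton','bottle','beaker']:
        for f in (boxes_of,place_of):
            try: print(t,f.__name__,[(np.round(r['point'],1).tolist(),round(r['confidence'],2)) for r in f(p,t)])
            except Exception as e: print(t,f.__name__,e)
E
```

```text
pics
{'clock': 0.0, 'joints': array([ 1.2144,  0.4352,  0.025 ,  1.5741, -0.0116,  1.134 , -0.0751]), 'dq': array([ 0.0006, -0.0015, -0.0003, -0.0003,  0.0006, -0.0003, -0.0011]), 'joint_efforts': array([  0.0004, -66.7847,   0.9846, -31.4456,  -0.0607,   0.0429,
         0.0002]), 'position': array([ 0.1568, -0.6045,  0.2479]), 'ee_rot': array([-0.2665,  2.088 , -2.0848]), 'force': array([ 0.0488, -0.1496, -1.1791]), 'ft_torque': array([-0.0272, -0.0501, -0.0463]), 'width': 0.9968993005418033}
['PlanningError', 'tip_extent'] 0.022
scene dict_keys(['color', 'camera_matrix', 'world_to_cam', 'shot']) [[-0.6682 -0.7438 -0.0155  0.5115]
 [ 0.3819 -0.3607  0.8509 -0.1384]
 [-0.6385  0.5626  0.5251 -1.1237]
 [ 0.      0.      0.      1.    ]] [[497.891    0.     259.2743]
 [  0.     497.891  196.7605]
 [  0.       0.       1.    ]]
mount_a_mid call [([214.7, 282.4], 0.71), ([220.3, 232.9], 0.48)]
mount_a_mid call [([212.9, 284.6], 0.6), ([219.0, 232.8], 0.57)]
mount_d_mid call []
mount_d_mid call [([220.8, 233.0], 0.71)]
store call [([240.4, 227.5], 0.69), ([199.8, 147.5], 0.25)]
store cal
[... 1262 characters left out ...]
ll []
mount_d_mid call []
store call [([235.8, 185.5], 0.87), ([326.9, 157.8], 0.74)]
store call []
tray call [([326.4, 158.0], 0.61)]
tray call [([325.4, 155.8], 0.63)]
handle call [([328.6, 158.6], 0.55)]
handle call []
pointer_tip call [([259.5, 105.3], 0.64)]
pointer_tip call [([291.1, 129.7], 0.8)]
pointer_stand call [([263.0, 101.0], 0.93)]
pointer_stand call []
timer call [([171.9, 199.6], 0.9)]
timer call [([173.6, 203.6], 0.72)]
covers_carton call [([220.3, 244.6], 0.64)]
covers_carton call [([224.2, 245.2], 0.94)]
bottle call [([154.6, 174.9], 0.85)]
bottle call [([160.0, 178.2], 0.64)]
beaker call [([201.1, 129.8], 0.64), ([325.1, 157.4], 0.41)]
beaker call [([202.5, 135.9], 0.7)]
```

Run:
```python
import cv2
a=cv2.imread('pics/scene0.png');cv2.imwrite('pics/scene0c.png',cv2.resize(a[110:310,110:370],None,fx=3,fy=3,interpolation=2))
a=cv2.imread('pics/top0.png');cv2.imwrite('pics/top0c.png',cv2.resize(a[70:270,130:390],None,fx=3,fy=3,interpolation=2))
```

```text
(no output)
```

View pics/scene0c.png

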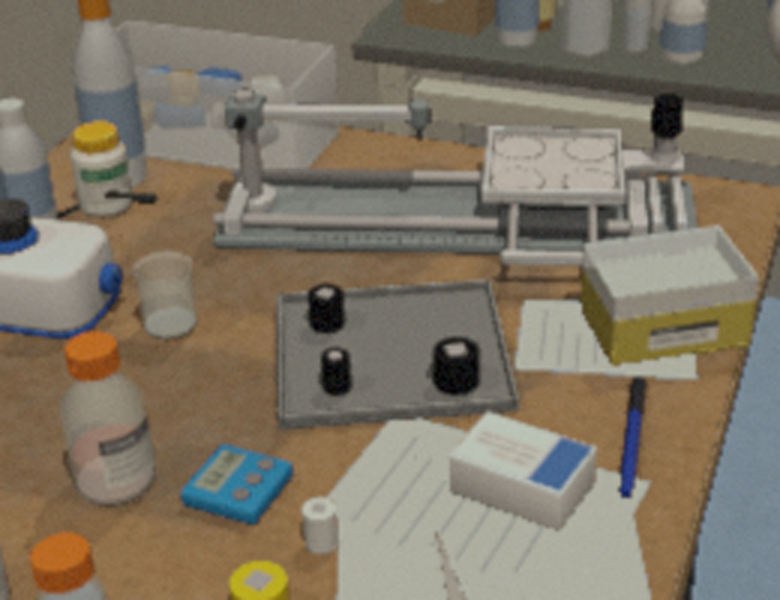

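View pics/top0c.png

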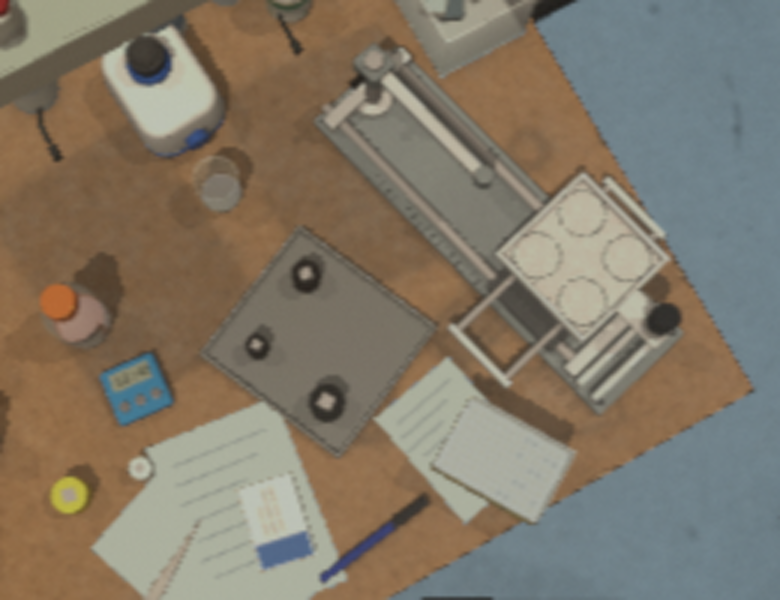

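View pics/top0.png

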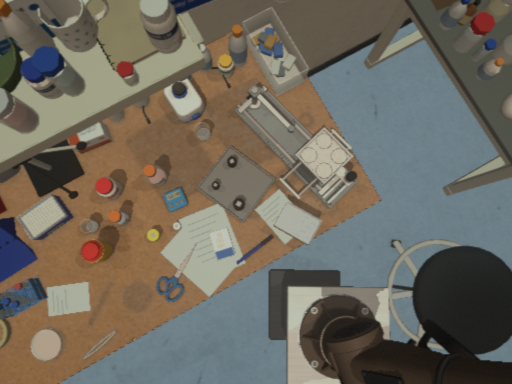

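Run:
```python
from h import *
np.set_printoptions(precision=4,suppress=True)
p=get_image('top');q=get_image('scene')
def T(u,v,z): return at(p,(130+u/3-.33,70+v/3-.33),z)
def S(u,v,z): return at(q,(110+u/3-.33,110+v/3-.33),z)
for n,a,b in(('A',(257,344),(336,356)),('M',(306,273),(327,294)),('L',(326,401),(458,348))): print(n,T(*a,.036),S(*b,.036))
print('store corners',[T(*c,.012)[:2] for c in((302,229),(436,325),(338,453),(203,352))])
print('store corners S',[S(*c,.012)[:2] for c in((278,287),(492,282),(515,404),(282,422))])
print('tray corners',[T(*c,.05)[:2] for c in((585,174),(668,258),(581,338),(497,254))])
print('trayS',[S(*c,.05)[:2] for c in((487,128),(608,126),(622,198),(482,202))])
print('circles',[T(*c,.042)[:2] for c in((583,213),(628,258),(581,302),(536,255))])
print('knob top',T(664,317,.042+.054+.018),S(667,101,.114))
print('tip',T(484,175,.1),S(419,135,.083))
print(at(p,(340,335),0))
```

```text
A [0.4642 0.3923 0.036 ] [0.459 0.394 0.036]
M [0.5416 0.3424 0.036 ] [0.535  0.3437 0.036 ]
L [0.405  0.3183 0.036 ] [0.4013 0.3166 0.036 ]
store corners [array([0.5956, 0.3489]), array([0.4921, 0.2021]), array([0.3524, 0.3051]), array([0.4583, 0.4518])]
store corners S [array([0.6037, 0.3462]), array([0.4811, 0.2043]), array([0.3406, 0.3124]), array([0.4462, 0.4584])]
tray corners [array([0.6519, 0.0464]), array([ 0.5617, -0.0408]), array([0.4743, 0.0522]), array([0.5627, 0.1405])]
trayS [array([0.6478, 0.0538]), array([ 0.5682, -0.0359]), array([0.46 , 0.062]), array([0.5421, 0.1592])]
circles [array([0.6112, 0.0475]), array([ 0.5628, -0.0001]), array([0.5142, 0.0505]), array([0.5643, 0.098 ])]
knob top [ 0.4863 -0.0199  0.114 ] [ 0.4801 -0.017   0.114 ]
tip [0.6338 0.1594 0.1   ] [0.633  0.1548 0.083 ]
[ 0.0036 -0.0043  0.    ]
```

Run:
```python
import cv2, numpy as np
a=cv2.imread('pics/scene0.png');b=cv2.imread('pics/top0.png')
def z(a,r,n,f): 
    c=cv2.resize(a[r[1]:r[3],r[0]:r[2]],None,fx=f,fy=f,interpolation=cv2.INTER_NEAREST); cv2.imwrite(n,c); print(c.shape)
z(a,(200,195,280,250),'pics/z1.png',10)
z(b,(195,145,275,222),'pics/z2.png',8)
z(b,(275,115,365,185),'pics/z3.png',8)
z(a,(230,130,350,205),'pics/z4.png',6)
```

```text
(550, 800, 3)
(616, 640, 3)
(560, 720, 3)
(450, 720, 3)
```

View pics/z1.png

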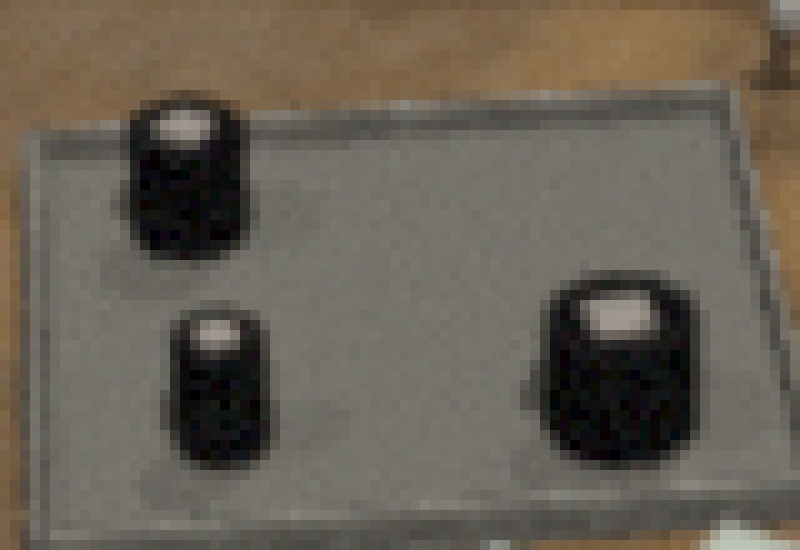

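View pics/z2.png

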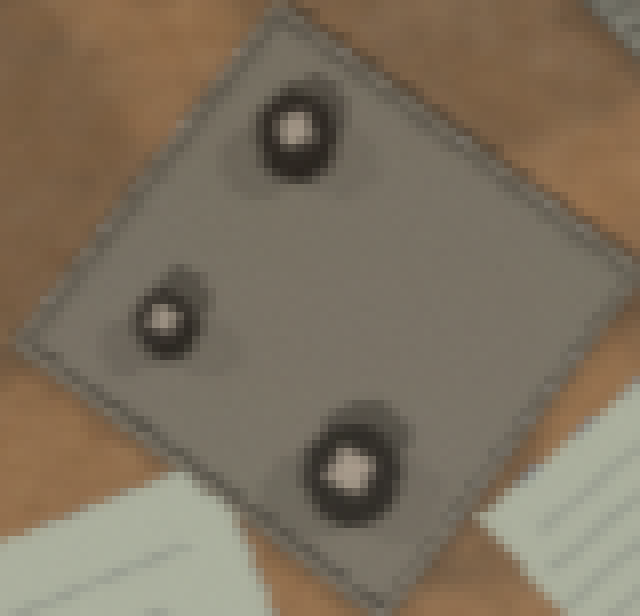

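View pics/z3.png

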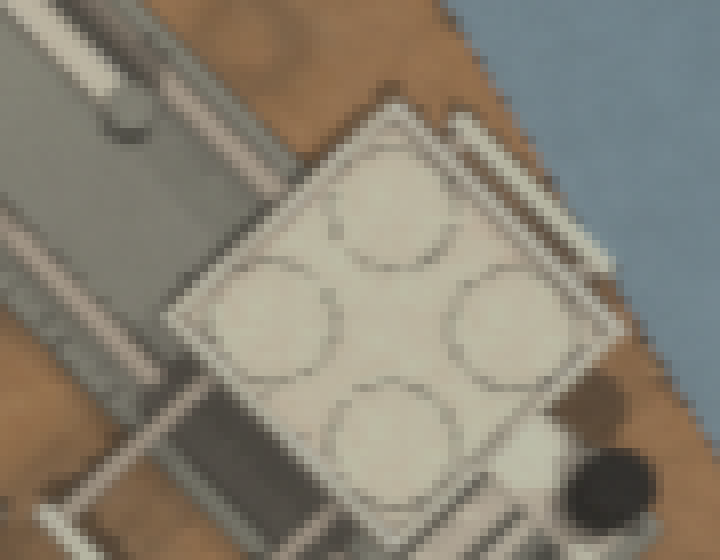

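View pics/z4.png

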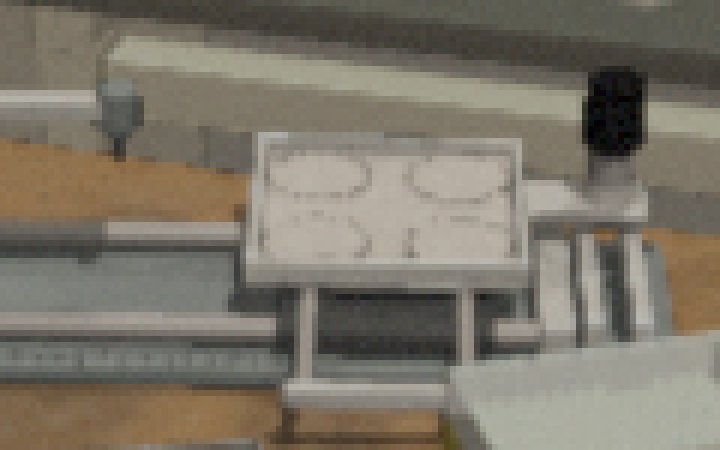

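```bash
cat >> h.py <<'E'
from scipy.spatial.transform import Rotation as Ro
import sys
np.set_printoptions(precision=4,suppress=True)
def go(x,y,z,jaw=None):
    s=observe(); R=Ro.from_rotvec(s['ee_rot']).as_matrix()
    d=R.T@(np.array([x,y,z])-s['position'])
    print('t',s['clock'],'pos',s['position'],'jaw',np.degrees(np.arctan2(R[1,2],R[0,2])).round(1),'w',s['width'],'q',s['joints'],'F',s['force'])
    print('shift mm',(d*1000).round(1))
    if jaw is not None:
        j=np.radians(jaw)
        zz=np.array([np.cos(j),np.sin(j),0]);yy=np.array([0,0,-1.]);xx=np.cross(yy,zz)
        D=np.stack([xx,yy,zz],1)
        print('turn deg',np.degrees(Ro.from_matrix(R.T@D).as_rotvec()).round(2))
E
cat > go.py <<'E'
from h import *
go(*map(float,sys.argv[1:]))
E
python3 go.py .5 -.2 .25 -90
python3 - <<'E'
from h import *
print(Ro.from_rotvec(observe()['ee_rot']).as_matrix())
E
```

```text
t 2.4 pos [ 0.1569 -0.605   0.2487] jaw -75.5 w 0.998287703938202 q [ 1.2144  0.4345  0.025   1.5732 -0.0116  1.134  -0.0751] F [-0.5984 -0.1376  0.0738]
shift mm [-433.8   -1.3 -305.9]
turn deg [-0.   14.54  0.  ]
[[-0.968 -0.     0.251]
 [-0.251 -0.    -0.968]
 [ 0.    -1.     0.   ]]
```

arm_command:
  plan:
    - [[-0.05,0,-0.035],[0,-8.5,0]]
    - [[-0.1,0,-0.07],[0,-17,0]]
    - [[-0.15,0,-0.105],[0,-25,0]]
    - [[-0.2,0,-0.14],[0,-33,0]]
    - [[-0.24,0,-0.17],[0,-41,0]]

```text
clock: 2.9
position: [0.3196, -0.4127, 0.249]
ee_rot: [-0.866, 1.632, -1.634]
force: [0.9, -0.6, 0.8]
width: 0.999
```

```bash
python3 go.py .5 -.2 .25 0
```

```text
t 2.9 pos [ 0.3196 -0.4127  0.249 ] jaw -34.1 w 0.9989428784868184 q [ 0.9845  0.2817 -0.2203  1.808   0.07    1.0587  0.1424] F [ 0.9425 -0.6428  0.8183]
shift mm [-277.3   -1.    29.9]
turn deg [ -0.04 -34.15   0.03]
```

arm_command:
  plan:
    - [[-0.05,0,0.0],[0,-8,0]]
    - [[-0.1,0,0.005],[0,-16,0]]
    - [[-0.15,0,0.01],[0,-24,0]]
    - [[-0.2,0,0.01],[0,-32,0]]
    - [[-0.24,0,0.01],[0,-34,0]]

```text
clock: 3.4
position: [0.464, -0.2194, 0.2491]
ee_rot: [-1.208, 1.21, -1.211]
force: [0.7, -0.2, 0.1]
width: 1.002
```

```bash
python3 go.py .48 .15 .25 0
```

```text
t 3.4 pos [ 0.464  -0.2194  0.2491] jaw -0.1 w 1.0015486255759023 q [ 0.6913  0.2924 -0.4438  1.8134  0.1413  1.0659  0.1942] F [ 0.7235 -0.1603  0.0812]
shift mm [-369.4   -0.8   15.5]
turn deg [-0.06 -0.08 -0.01]
```

arm_command:
  plan:
    - [[-0.05,0,0.0],[0,0,0]]
    - [[-0.1,0,0.0],[0,0,0]]
    - [[-0.15,0,0.0],[0,0,0]]
    - [[-0.2,0,0.0],[0,0,0]]
    - [[-0.25,0,0.0],[0,0,0]]

```text
clock: 3.9
position: [0.4643, 0.0298, 0.249]
ee_rot: [-1.205, 1.215, -1.216]
force: [0.5, 0.5, 0.7]
width: 1.001
```

arm_command:
  plan:
    - [[-0.05,0,0.0],[0,0,0]]
    - [[-0.1,0,0.0],[0,0,0]]
    - [[-0.15,0,0.0],[0,0,0]]
    - [[-0.2,0,0.0],[0,0,0]]
    - [[-0.25,0,0.0],[0,0,0]]

```text
clock: 4.4
position: [0.4665, 0.2798, 0.2489]
ee_rot: [-1.205, 1.215, -1.216]
force: [1.8, -0.1, 0.5]
width: 0.997
```

```bash
python3 go.py .4615 .393 .12 0
```

```text
t 4.4 pos [0.4665 0.2798 0.2489] jaw -0.5 w 0.9973807980696006 q [-0.1471  0.3831 -0.6582  1.7313  0.2581  1.1148 -0.8937] F [ 1.8027 -0.1327  0.5134]
shift mm [-113.2  128.9   -6.1]
turn deg [-0.04 -0.51  0.01]
```

arm_command:
  plan:
    - [[-0.045,0.04,-0.006],[0,-0.5,0]]
    - [[-0.09,0.08,-0.006],[0,-0.5,0]]
    - [[-0.113,0.12,-0.006],[0,-0.5,0]]
    - [[-0.113,0.129,-0.006],[0,-0.5,0]]
    - [[-0.113,0.129,-0.006],[0,-0.5,0]]

```text
clock: 4.9
position: [0.4594, 0.3912, 0.1163]
ee_rot: [-1.216, 1.209, -1.207]
force: [0.0, -0.8, 0.9]
width: 0.997
```

```bash
python3 go.py .4615 .393 .12 0
cat > zs.py <<'E'
from h import *
# zs.py name su sv tu tv : zoom crops around world x y z
n=sys.argv[1];X=list(map(float,sys.argv[2:5]));h=int(sys.argv[5]) if len(sys.argv)>5 else 30
o=[]
for c in('scene','top'):
    p=get_image(c);u,v=proj(p,X).round().astype(int);print(c,'centre px',u,v)
    im=cv2.cvtColor(p['color'],cv2.COLOR_RGB2BGR)
    o.append(cv2.resize(im[max(v-h,0):v+h,max(u-h,0):u+h],(390,390),interpolation=cv2.INTER_NEAREST))
cv2.imwrite('pics/'+n+'.png',np.hstack(o))
E
python3 zs.py a1 .4615 .393 .04 40
```

```text
t 4.9 pos [0.4594 0.3912 0.1163] jaw 0.2 w 0.99683979128438 q [-0.3944  0.6144 -0.5915  1.7306  0.4107  0.9289 -1.1499] F [ 0.0419 -0.8063  0.9154]
shift mm [-1.8 -3.7  2.1]
turn deg [0.27 0.19 0.17]
scene centre px 221 226
top centre px 215 185
```

View pics/a1.png

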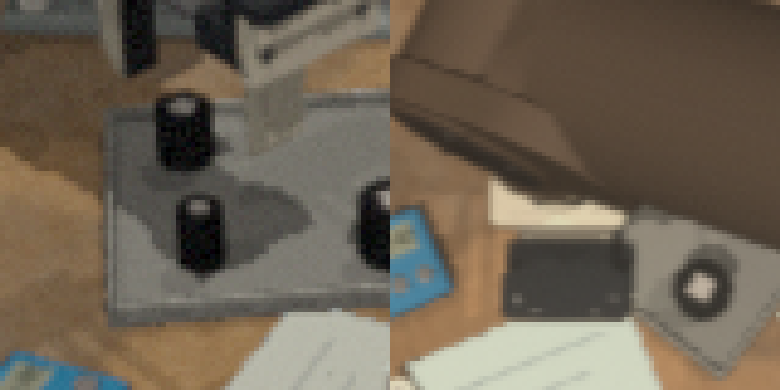

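arm_command:
  plan:
    - [[-0.001,0.03,0.002],[0,0,0]]
    - [[-0.001,0.06,0.002],[0,0,0]]
    - [[-0.001,0.078,0.002],[0,0,0]]
    - [[-0.001,0.078,0.002],[0,0,0]]
    - [[-0.001,0.078,0.002],[0,0,0]]

```text
clock: 5.5
position: [0.4647, 0.3918, 0.0436]
ee_rot: [-1.207, 1.209, -1.21]
force: [-0.2, 0.1, 0.4]
width: 1.001
```

```bash
python3 go.py .4615 .393 .038 0; python3 zs.py a2 .4615 .393 .04 40
```

```text
t 5.5 pos [0.4647 0.3918 0.0436] jaw -0.0 w 1.0012802812835957 q [-0.4279  0.7039 -0.538   1.7778  0.4852  0.793  -1.2093] F [-0.194   0.1299  0.3722]
shift mm [-1.2  5.6 -3.2]
turn deg [-0.1  -0.04 -0.06]
scene centre px 221 226
top centre px 215 185
```

View pics/a2.png

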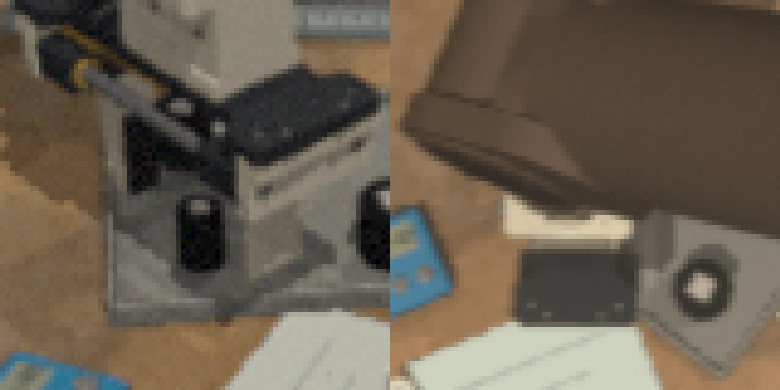

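arm_command:
  plan:
    - [[0,0.004,-0.002],[0,0,0]]
    - [[0,0.004,-0.002],[0,0,0]]
    - [[0,0.004,-0.002],[0,0,0]]
    - [[0,0.004,-0.002],[0,0,0]]
    - [[0,0.004,-0.002],[0,0,0]]
  fingers: 1
  squeeze: 15

```text
clock: 6.1
position: [0.4616, 0.392, 0.0378]
ee_rot: [-1.209, 1.209, -1.209]
force: [-0.2, -0.2, 0.2]
width: 0.614
```

arm_command:
  plan:
    - [[0,0,0],[0,0,0]]
    - [[0,0,0],[0,0,0]]
    - [[0,0,0],[0,0,0]]

```text
clock: 6.4
position: [0.4615, 0.392, 0.0377]
ee_rot: [-1.21, 1.209, -1.209]
force: [0.0, -0.1, 0.3]
width: 0.352
```

```bash
python3 go.py .4615 .393 .13 0
```

```text
t 6.4 pos [0.4615 0.392  0.0377] jaw 0.0 w 0.3519344444131224 q [-0.4336  0.7099 -0.5342  1.7852  0.4902  0.7821 -1.2166] F [ 0.0217 -0.0569  0.2979]
shift mm [ -1.  -92.3  -0. ]
turn deg [0.   0.04 0.  ]
```

arm_command:
  plan:
    - [[0,0,0],[0,0,0]]
    - [[0,0,0],[0,0,0]]
    - [[0,0,0],[0,0,0]]
    - [[0,0,0],[0,0,0]]

```text
clock: 6.8
position: [0.4615, 0.392, 0.0377]
ee_rot: [-1.209, 1.209, -1.209]
force: [0.4, 0.7, 0.3]
width: 0.258
```

```bash
python3 go.py .4615 .393 .13 0
```

```text
t 6.8 pos [0.4615 0.392  0.0377] jaw 0.0 w 0.2584464612695767 q [-0.4336  0.7098 -0.5342  1.7852  0.4902  0.7821 -1.2167] F [0.4231 0.6993 0.301 ]
shift mm [ -1.  -92.3  -0. ]
turn deg [-0.    0.04  0.  ]
```

arm_command:
  plan:
    - [[0,-0.03,0],[0,0,0]]
    - [[0,-0.07,0],[0,0,0]]
    - [[0,-0.12,0],[0,0,0]]
    - [[0,-0.162,0],[0,0,0]]
    - [[0,-0.162,0],[0,0,0]]
  squeeze: 20

```text
clock: 7.3
position: [0.4631, 0.3948, 0.206]
ee_rot: [-1.199, 1.207, -1.207]
force: [-0.1, 0.3, -0.8]
width: 0.253
```

arm_command:
  plan:
    - [[0.04,0,0.017],[0,0,0]]
    - [[0.08,0,0.035],[0,0,0]]
    - [[0.12,0,0.052],[0,0,0]]
    - [[0.16,0,0.069],[0,0,0]]
    - [[0.2,0,0.086],[0,0,0]]

```text
clock: 7.8
position: [0.5478, 0.1901, 0.199]
ee_rot: [-1.21, 1.209, -1.209]
force: [0.2, 0.4, -0.5]
width: 0.254
```

arm_command:
  plan:
    - [[0.04,0,0.017],[0,0,0]]
    - [[0.08,0,0.035],[0,0,0]]
    - [[0.12,0,0.052],[0,0,0]]
    - [[0.145,0,0.061],[0,0,0]]
    - [[0.145,0,0.061],[0,0,0]]

```text
clock: 8.3
position: [0.6098, 0.0409, 0.1983]
ee_rot: [-1.209, 1.214, -1.216]
force: [0.0, -0.3, -1.3]
width: 0.255
```

```bash
python3 go.py .607 .050 .1 0; python3 zs.py a3 .607 .050 .18 40
```

```text
t 8.3 pos [0.6098 0.0409 0.1983] jaw -0.4 w 0.2545563495301188 q [ 0.2392  0.5281 -0.5854  1.6337  0.3241  1.08   -0.4453] F [ 0.0275 -0.328  -1.3132]
shift mm [-9.3 98.2 -2.7]
turn deg [ 0.07 -0.39  0.17]
scene centre px 283 115
top centre px 332 130
```

View pics/a3.png

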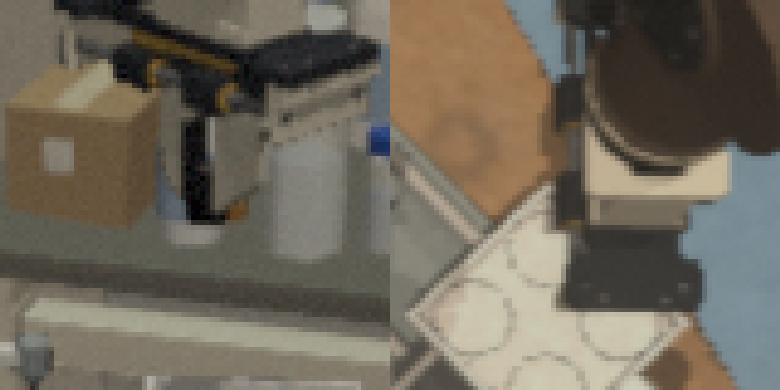

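arm_command:
  plan:
    - [[-0.009,0.03,-0.003],[0,0,0]]
    - [[-0.009,0.07,-0.003],[0,0,0]]
    - [[-0.009,0.098,-0.003],[0,0,0]]
    - [[-0.009,0.098,-0.003],[0,0,0]]
    - [[-0.009,0.098,-0.003],[0,0,0]]

```text
clock: 8.9
position: [0.6053, 0.0577, 0.1021]
ee_rot: [-1.211, 1.208, -1.206]
force: [0.3, -0.6, -0.8]
width: 0.252
```

```bash
python3 go.py .607 .050 .0765 0
python3 - <<'E'
from h import *
s=observe()['position']
q=get_image('scene'); u=proj(q,[.565,.05,.06]).round().astype(int);print(u)
im=cv2.cvtColor(q['color'],cv2.COLOR_RGB2BGR)
b=s-[0,0,.0337]
for z in(0,.032):
  print(z,[proj(q,b+[.012*np.cos(t),.012*np.sin(t),z]).round(1).tolist() for t in np.arange(0,6.28,np.pi/4)])
c=cv2.resize(im[u[1]-30:u[1]+30,u[0]-40:u[0]+40],None,fx=10,fy=10,interpolation=0)
cv2.imwrite('pics/a4.png',c)
E
```

```text
t 8.9 pos [0.6053 0.0577 0.1021] jaw 0.2 w 0.2518957522756744 q [ 0.1865  0.6262 -0.5474  1.7367  0.4013  0.8929 -0.5298] F [ 0.3185 -0.5824 -0.8339]
shift mm [ 7.7 25.6  1.7]
turn deg [ 0.04  0.16 -0.04]
[293 158]
0 [[278.2, 150.5], [276.9, 151.8], [278.1, 153.1], [281.0, 153.7], [284.0, 153.2], [285.2, 151.8], [284.0, 150.5], [281.1, 150.0]]
0.032 [[278.2, 140.5], [276.9, 141.7], [278.1, 143.0], [281.1, 143.6], [284.1, 143.1], [285.3, 141.8], [284.1, 140.5], [281.2, 140.0]]
```

View pics/a4.png

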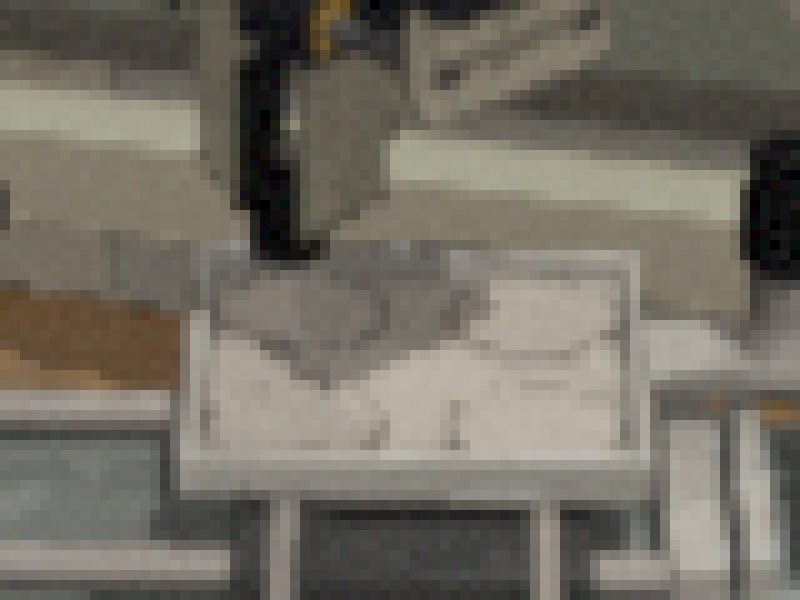

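Run:
```python
from h import *
q=get_image('scene')
C=[at(q,(c-.8-.3,r-.3),.042)[:2] for c,r in((282.8,159.4),(307.5,159.6),(282.3,170.3),(308,170.3))]
print(C, np.mean(C,0))
print('tray corners', [at(q,(230+u/6-1.1,130+v/6-.3),.05)[:2] for u,v in((257,135),(522,138),(530,272),(243,272))])
print('tip',at(q,(230+119/6-1.1,130+155/6-.3),.083))
print('knob axis',at(q,(230+613/6-1.1,130+155/6-.3),.078),at(q,(230+615/6-1.1,130+76/6-.3),.114))
```

```text
[array([0.6076, 0.0525]), array([0.5569, 0.0012]), array([0.5608, 0.1   ]), array([0.511 , 0.0476])] [0.5591 0.0503]
tray corners [array([0.649 , 0.0538]), array([ 0.5563, -0.0385]), array([0.462 , 0.0589]), array([0.5519, 0.1536])]
tip [0.6301 0.1595 0.083 ]
knob axis [ 0.478 -0.014  0.078] [ 0.4853 -0.0205  0.114 ]
```

arm_command:
  plan:
    - [[0.004,0.008,0.002],[0,0,0]]
    - [[0.008,0.016,0.003],[0,0,0]]
    - [[0.008,0.02,0.003],[0,0,0]]
    - [[0.008,0.023,0.003],[0,0,0]]
    - [[0.008,0.023,0.003],[0,0,0]]

```text
clock: 9.5
position: [0.6084, 0.0481, 0.0782]
ee_rot: [-1.21, 1.209, -1.208]
force: [0.4, -0.5, -0.9]
width: 0.253
```

```bash
python3 go.py .608 .050 .0767 0
```

```text
t 9.5 pos [0.6084 0.0481 0.0782] jaw 0.0 w 0.25346585209272116 q [ 0.1899  0.6575 -0.5308  1.7487  0.4231  0.8523 -0.5329] F [ 0.3807 -0.4931 -0.8796]
shift mm [-1.9  1.5 -0.4]
turn deg [ 0.05  0.03 -0.  ]
```

arm_command:
  plan:
    - [[-0.001,0.001,0],[0,0,0]]
    - [[-0.001,0.002,0],[0,0,0]]
    - [[-0.001,0.002,0],[0,0,0]]

```text
clock: 9.8
position: [0.6087, 0.0492, 0.0767]
ee_rot: [-1.21, 1.208, -1.209]
force: [-0.3, -0.2, -0.8]
width: 0.256
```

arm_command:
  plan:
    - [[0,0,0],[0,0,0]]
    - [[0,0,0],[0,0,0]]
    - [[0,0,0],[0,0,0]]
    - [[0,0,0],[0,0,0]]
  fingers: -0.2

```text
clock: 10.2
position: [0.6088, 0.0491, 0.0768]
ee_rot: [-1.209, 1.209, -1.209]
force: [-0.1, -0.3, -0.0]
width: 0.553
```

```bash
python3 go.py .608 .050 .2 0
```

```text
t 10.2 pos [0.6088 0.0491 0.0768] jaw 0.0 w 0.5532478453466467 q [ 0.1873  0.6592 -0.5295  1.7494  0.4249  0.849  -0.5358] F [-0.1287 -0.3064 -0.0301]
shift mm [  -0.9 -123.2   -0.8]
turn deg [-0.01  0.04  0.  ]
```

Up, then over to b at about (.538,.343).

arm_command:
  plan:
    - [[0,-0.03,0],[0,0,0]]
    - [[0,-0.08,0],[0,0,0]]
    - [[0,-0.12,0],[0,0,0]]
    - [[-0.04,-0.123,-0.01],[0,0,0]]
    - [[-0.08,-0.123,-0.02],[0,0,0]]
  fingers: -1

```text
clock: 10.7
position: [0.5898, 0.1289, 0.2018]
ee_rot: [-1.205, 1.209, -1.213]
force: [0.4, 0.8, -0.2]
width: 0.975
```

arm_command:
  plan:
    - [[-0.04,0,-0.01],[0,0,0]]
    - [[-0.08,0,-0.02],[0,0,0]]
    - [[-0.12,0,-0.03],[0,0,0]]
    - [[-0.16,0,-0.04],[0,0,0]]
    - [[-0.2,0,-0.05],[0,0,0]]

```text
clock: 11.2
position: [0.538, 0.3305, 0.1998]
ee_rot: [-1.209, 1.209, -1.209]
force: [0.6, 0.4, -0.7]
width: 1.001
```

```bash
python3 go.py .538 .343 .1 0
python3 - <<'E'
from h import *
q=get_image('scene');save(q,'s5');im=cv2.imread('pics/s5.png')
cv2.imwrite('pics/s5c.png',cv2.resize(im[120:255,190:350],None,fx=5,fy=4.4,interpolation=0))
p=get_image('top');save(p,'t5');im=cv2.imread('pics/t5.png')
cv2.imwrite('pics/t5c.png',cv2.resize(im[110:225,190:370],None,fx=4.4,fy=4.4,interpolation=0))
E
```

```text
t 11.2 pos [0.538  0.3305 0.1998] jaw 0.0 w 1.001331240750731 q [-0.2366  0.5638 -0.6113  1.5789  0.3498  1.1102 -0.9317] F [ 0.5579  0.3992 -0.6964]
shift mm [-12.5  99.8  -0. ]
turn deg [-0.02  0.02  0.01]
```

View pics/s5c.png

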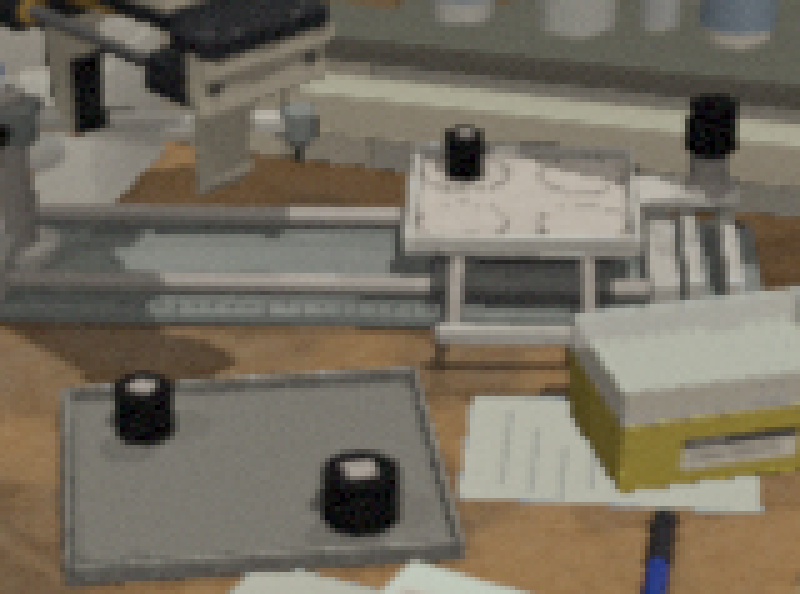

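View pics/t5c.png

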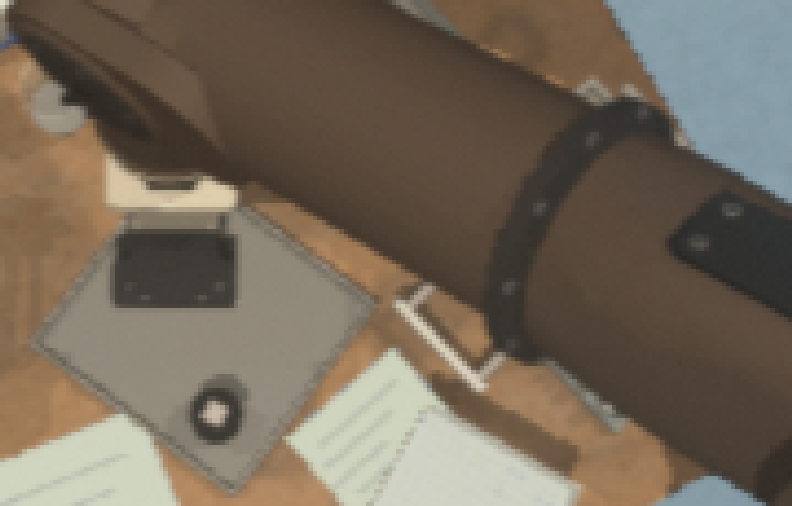

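arm_command:
  plan:
    - [[-0.0125,0.04,0],[0,0,0]]
    - [[-0.0125,0.08,0],[0,0,0]]
    - [[-0.0125,0.12,0],[0,0,0]]
    - [[-0.0125,0.15,0],[0,0,0]]
    - [[-0.0125,0.162,0],[0,0,0]]

```text
clock: 11.8
position: [0.5372, 0.3398, 0.0345]
ee_rot: [-1.214, 1.21, -1.209]
force: [-0.2, 0.2, 0.8]
width: 0.999
```

arm_command:
  plan:
    - [[0,0,0],[0,0,0]]
    - [[0,0,0],[0,0,0]]
    - [[0,0,0],[0,0,0]]
    - [[0,0,0],[0,0,0]]
    - [[0,0,0],[0,0,0]]
  fingers: 1

```text
clock: 12.3
position: [0.5389, 0.3418, 0.0386]
ee_rot: [-1.208, 1.208, -1.209]
force: [-0.2, 0.4, -0.5]
width: 0.613
```

arm_command:
  plan:
    - [[0,0,0],[0,0,0]]
    - [[0,0,0],[0,0,0]]
    - [[0,0,0],[0,0,0]]
    - [[0,0,0],[0,0,0]]
    - [[0,0,0],[0,0,0]]

```text
clock: 12.8
position: [0.5387, 0.3416, 0.0378]
ee_rot: [-1.209, 1.209, -1.209]
force: [0.5, 0.4, 0.6]
width: 0.331
```

```bash
python3 go.py .538 .343 .2 0
```

```text
t 12.8 pos [0.5387 0.3416 0.0378] jaw 0.0 w 0.3313007409415742 q [-0.3085  0.7466 -0.5258  1.6998  0.4818  0.827  -1.0508] F [0.4556 0.3947 0.5511]
shift mm [  -1.4 -162.2   -0.7]
turn deg [-0.01  0.03 -0.  ]
```

arm_command:
  plan:
    - [[0,-0.03,0],[0,0,0]]
    - [[0,-0.07,0],[0,0,0]]
    - [[0,-0.12,0],[0,0,0]]
    - [[0,-0.162,0],[0,0,0]]
    - [[0.03,-0.162,0.003],[0,0,0]]

```text
clock: 13.3
position: [0.5418, 0.3184, 0.2066]
ee_rot: [-1.2, 1.203, -1.201]
force: [0.6, 1.3, -1.0]
width: 0.329
```

arm_command:
  plan:
    - [[0.045,0,0.004],[0,0,0]]
    - [[0.09,0,0.008],[0,0,0]]
    - [[0.135,0,0.013],[0,0,0]]
    - [[0.18,0,0.018],[0,0,0]]
    - [[0.21,0,0.02],[0,0,0]]

```text
clock: 13.8
position: [0.5618, 0.0974, 0.1993]
ee_rot: [-1.21, 1.211, -1.212]
force: [-0.1, 0.3, -1.3]
width: 0.335
```

arm_command:
  plan:
    - [[0.004,0,0],[0,0,0]]
    - [[0.004,0.04,0],[0,0,0]]
    - [[0.004,0.08,0],[0,0,0]]
    - [[0.004,0.1,0],[0,0,0]]
    - [[0.004,0.1,0],[0,0,0]]

```text
clock: 14.3
position: [0.5594, 0.0976, 0.0968]
ee_rot: [-1.215, 1.212, -1.206]
force: [-0.4, 0.5, -0.4]
width: 0.327
```

```bash
python3 go.py .562 .099 .0773 0;python3 - <<'E'
from h import *
q=get_image('scene');save(q,'s6');im=cv2.imread('pics/s6.png')
cv2.imwrite('pics/s6c.png',cv2.resize(im[110:200,240:350],None,fx=7,fy=6.6,interpolation=0))
E
```

```text
t 14.3 pos [0.5594 0.0976 0.0968] jaw 0.1 w 0.3268853943070838 q [ 0.1288  0.5851 -0.5622  1.8379  0.4044  0.8407 -0.6329] F [-0.3837  0.5456 -0.3776]
shift mm [-1.4 19.5  2.7]
turn deg [0.33 0.1  0.04]
```

View pics/s6c.png

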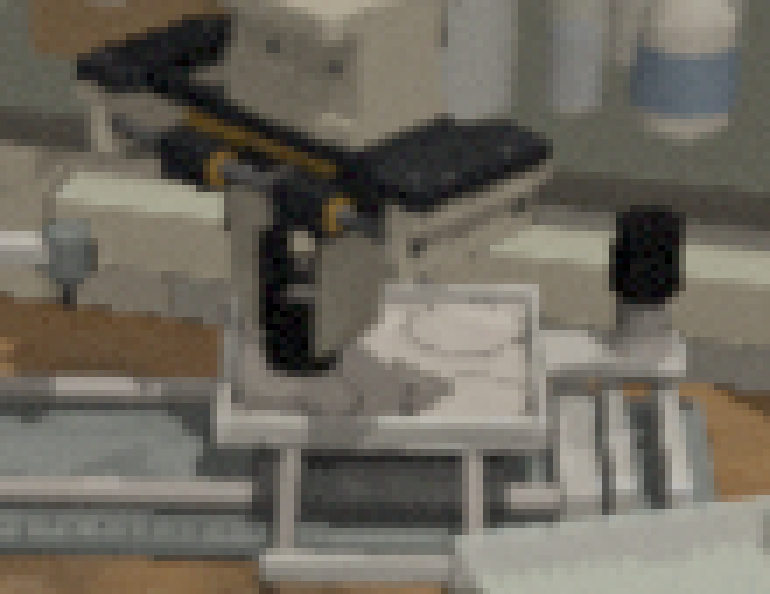

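arm_command:
  plan:
    - [[-0.001,0.01,0.002],[0,0,0]]
    - [[-0.001,0.017,0.002],[0,0,0]]
    - [[-0.001,0.02,0.002],[0,0,0]]
    - [[-0.001,0.02,0.002],[0,0,0]]
    - [[-0.001,0.02,0.002],[0,0,0]]

```text
clock: 14.85
position: [0.5638, 0.0986, 0.08]
ee_rot: [-1.209, 1.209, -1.209]
force: [0.2, 0.1, -0.1]
width: 0.332
```

```bash
python3 go.py .562 .099 .0768 0
```

```text
t 14.85 pos [0.5638 0.0986 0.08  ] jaw 0.0 w 0.3322024501477348 q [ 0.1165  0.6091 -0.5474  1.8449  0.4256  0.8059 -0.6505] F [ 0.2352  0.1235 -0.0683]
shift mm [-0.4  3.2 -1.8]
turn deg [-0.02  0.03 -0.  ]
```

arm_command:
  plan:
    - [[0,0.002,-0.001],[0,0,0]]
    - [[0,0.003,-0.001],[0,0,0]]
    - [[0,0.003,-0.001],[0,0,0]]

```text
clock: 15.15
position: [0.5626, 0.0985, 0.0767]
ee_rot: [-1.21, 1.209, -1.209]
force: [0.4, 0.0, -0.7]
width: 0.325
```

arm_command:
  plan:
    - [[0,0,0],[0,0,0]]
    - [[0,0,0],[0,0,0]]
    - [[0,0,0],[0,0,0]]
    - [[0,0,0],[0,0,0]]
  fingers: -0.2

```text
clock: 15.55
position: [0.5628, 0.0986, 0.0768]
ee_rot: [-1.209, 1.209, -1.209]
force: [0.3, -0.1, -0.5]
width: 0.588
```

```bash
python3 go.py .562 .099 .2 0
```

```text
t 15.55 pos [0.5628 0.0986 0.0768] jaw 0.0 w 0.5882395260734199 q [ 0.1147  0.612  -0.5452  1.8497  0.4289  0.7987 -0.6542] F [ 0.3133 -0.0864 -0.4553]
shift mm [  -0.4 -123.2   -0.8]
turn deg [-0.01  0.04 -0.  ]
```

arm_command:
  plan:
    - [[0,-0.03,0],[0,0,0]]
    - [[0,-0.08,0],[0,0,0]]
    - [[0,-0.12,0],[0,0,0]]
    - [[-0.02,-0.123,-0.02],[0,0,0]]
    - [[-0.05,-0.123,-0.04],[0,0,0]]
  fingers: -1

```text
clock: 16.05
position: [0.5237, 0.1475, 0.2013]
ee_rot: [-1.205, 1.209, -1.214]
force: [0.1, 1.2, -0.5]
width: 0.972
```

arm_command:
  plan:
    - [[-0.035,0,-0.025],[0,0,0]]
    - [[-0.07,0,-0.05],[0,0,0]]
    - [[-0.105,0,-0.075],[0,0,0]]
    - [[-0.14,0,-0.1],[0,0,0]]
    - [[-0.169,0,-0.12],[0,0,0]]

```text
clock: 16.55
position: [0.4008, 0.3193, 0.2]
ee_rot: [-1.21, 1.208, -1.207]
force: [0.5, 0.1, 0.5]
width: 1.001
```

```bash
python3 go.py .404 .318 .038 0; python3 zs.py c1 .404 .318 .036 40
```

```text
t 16.55 pos [0.4008 0.3193 0.2   ] jaw 0.1 w 1.001394198201181 q [-0.2413  0.393  -0.6995  1.8655  0.2993  0.9894 -1.0677] F [0.4562 0.0551 0.5154]
shift mm [  1.4 162.    3.2]
turn deg [-0.02  0.12 -0.03]
scene centre px 261 225
top centre px 238 204
```

View pics/c1.png

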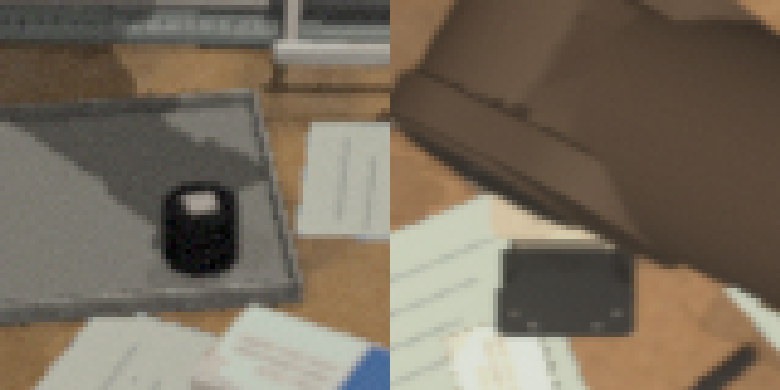

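arm_command:
  plan:
    - [[0.001,0.04,0.002],[0,0,0]]
    - [[0.001,0.08,0.002],[0,0,0]]
    - [[0.001,0.12,0.002],[0,0,0]]
    - [[0.001,0.15,0.002],[0,0,0]]
    - [[0.001,0.162,0.002],[0,0,0]]

```text
clock: 17.15
position: [0.4038, 0.3148, 0.0351]
ee_rot: [-1.214, 1.21, -1.21]
force: [0.0, -0.2, 0.9]
width: 1.0
```

arm_command:
  plan:
    - [[0,0,0],[0,0,0]]
    - [[0,0,0],[0,0,0]]
    - [[0,0,0],[0,0,0]]
    - [[0,0,0],[0,0,0]]
    - [[0,0,0],[0,0,0]]
  fingers: 1

```text
clock: 17.65
position: [0.4051, 0.3167, 0.0386]
ee_rot: [-1.208, 1.208, -1.209]
force: [-0.4, 2.2, -0.2]
width: 0.613
```

arm_command:
  plan:
    - [[0,0,0],[0,0,0]]
    - [[0,0,0],[0,0,0]]
    - [[0,0,0],[0,0,0]]
    - [[0,0,0],[0,0,0]]

```text
clock: 18.05
position: [0.4046, 0.3165, 0.0378]
ee_rot: [-1.209, 1.209, -1.209]
force: [0.2, -1.2, 3.8]
width: 0.411
```

```bash
python3 go.py .404 .318 .2 0
```

```text
t 18.05 pos [0.4046 0.3165 0.0378] jaw 0.0 w 0.4106186730104372 q [-0.3608  0.6088 -0.5566  2.0148  0.5166  0.6585 -1.2543] F [ 0.2246 -1.1892  3.8434]
shift mm [  -1.5 -162.2   -0.6]
turn deg [-0.01  0.03  0.  ]
```

arm_command:
  plan:
    - [[0,-0.03,0],[0,0,0]]
    - [[0,-0.07,0],[0,0,0]]
    - [[0,-0.12,0],[0,0,0]]
    - [[0,-0.162,0],[0,0,0]]
    - [[0.03,-0.162,0.012],[0,0,0]]

```text
clock: 18.55
position: [0.4167, 0.2927, 0.2056]
ee_rot: [-1.201, 1.203, -1.201]
force: [0.6, 0.9, -2.3]
width: 0.41
```

arm_command:
  plan:
    - [[0.045,0,0.018],[0,0,0]]
    - [[0.09,0,0.036],[0,0,0]]
    - [[0.135,0,0.054],[0,0,0]]
    - [[0.18,0,0.072],[0,0,0]]
    - [[0.215,0,0.085],[0,0,0]]

```text
clock: 19.05
position: [0.5023, 0.0681, 0.1994]
ee_rot: [-1.209, 1.21, -1.211]
force: [-0.6, -0.1, 0.3]
width: 0.409
```

arm_command:
  plan:
    - [[0.022,0,0.01],[0,0,0]]
    - [[0.022,0.04,0.01],[0,0,0]]
    - [[0.022,0.08,0.01],[0,0,0]]
    - [[0.022,0.1,0.01],[0,0,0]]
    - [[0.022,0.1,0.01],[0,0,0]]

```text
clock: 19.55
position: [0.5095, 0.049, 0.0969]
ee_rot: [-1.214, 1.213, -1.206]
force: [-0.3, 0.7, -0.1]
width: 0.404
```

```bash
python3 go.py .513 .049 .0773 0;python3 - <<'E'
from h import *
q=get_image('scene');save(q,'s7');im=cv2.imread('pics/s7.png')
cv2.imwrite('pics/s7c.png',cv2.resize(im[110:200,240:350],None,fx=7,fy=6.6,interpolation=0))
E
```

```text
t 19.55 pos [0.5095 0.049  0.0969] jaw 0.1 w 0.4043308991646578 q [ 0.2256  0.5124 -0.5719  1.9737  0.3891  0.7708 -0.5724] F [-0.2501  0.696  -0.1206]
shift mm [-0.  19.6  3.6]
turn deg [0.33 0.05 0.03]
```

View pics/s7c.png

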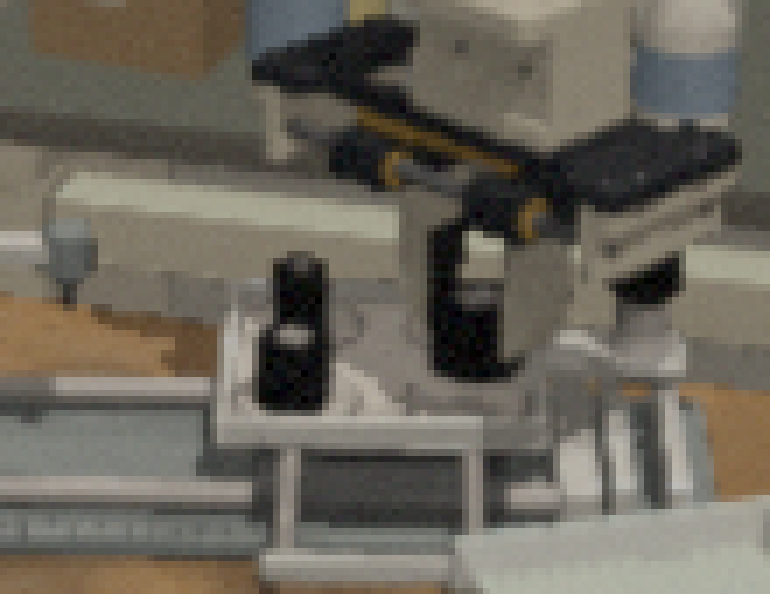

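arm_command:
  plan:
    - [[0,0.01,0.002],[0,0,0]]
    - [[0,0.017,0.002],[0,0,0]]
    - [[0,0.021,0.002],[0,0,0]]
    - [[0,0.022,0.002],[0,0,0]]
    - [[0,0.022,0.002],[0,0,0]]

```text
clock: 20.1
position: [0.5138, 0.0495, 0.0778]
ee_rot: [-1.209, 1.209, -1.209]
force: [0.2, 0.6, -1.5]
width: 0.406
```

```bash
python3 go.py .513 .049 .0768 0
```

```text
t 20.1 pos [0.5138 0.0495 0.0778] jaw 0.0 w 0.40637619067335023 q [ 0.2079  0.5417 -0.5518  1.984   0.4183  0.7284 -0.597 ] F [ 0.1642  0.5938 -1.5111]
shift mm [ 0.5  1.  -0.8]
turn deg [-0.01  0.04  0.  ]
```

arm_command:
  plan:
    - [[0,0.001,0],[0,0,0]]
    - [[0,0.001,0],[0,0,0]]

```text
clock: 20.3
position: [0.5138, 0.0495, 0.0769]
ee_rot: [-1.209, 1.209, -1.209]
force: [-0.4, -0.0, -0.8]
width: 0.407
```

arm_command:
  plan:
    - [[0,0,0],[0,0,0]]
    - [[0,0,0],[0,0,0]]
    - [[0,0,0],[0,0,0]]
    - [[0,0,0],[0,0,0]]
  fingers: -0.3

```text
clock: 20.7
position: [0.5138, 0.0495, 0.0768]
ee_rot: [-1.209, 1.209, -1.209]
force: [-0.2, -0.0, -1.3]
width: 0.642
```

arm_command:
  plan:
    - [[0,-0.03,0],[0,0,0]]
    - [[0,-0.08,0],[0,0,0]]
    - [[0,-0.12,0],[0,0,0]]
    - [[-0.05,-0.123,-0.04],[0,0,0]]
    - [[-0.1,-0.123,-0.08],[0,0,0]]

```text
clock: 21.2
position: [0.4519, 0.1279, 0.201]
ee_rot: [-1.204, 1.21, -1.213]
force: [-0.5, 1.4, -0.6]
width: 0.647
```

arm_command:
  plan:
    - [[-0.05,0,0],[0,0,0]]
    - [[-0.1,0,0],[0,0,0]]
    - [[-0.15,0,0],[0,0,0]]
    - [[-0.2,0,0],[0,0,0]]
  fingers: -1

```text
clock: 21.6
position: [0.4509, 0.3293, 0.1996]
ee_rot: [-1.209, 1.209, -1.21]
force: [1.4, 0.3, -0.6]
width: 0.947
```

```bash
python3 go.py .482 -.018 .2 45;python3 - <<'E'
from h import *
q=get_image('scene');save(q,'s8');im=cv2.imread('pics/s8.png')
cv2.imwrite('pics/s8c.png',cv2.resize(im[110:200,240:350],None,fx=7,fy=6.6,interpolation=0))
p=get_image('top');save(p,'t8');im=cv2.imread('pics/t8.png')
cv2.imwrite('pics/t8c.png',cv2.resize(im[105:185,265:365],None,fx=7,fy=7,interpolation=0))
E
```

```text
t 21.6 pos [0.4509 0.3293 0.1996] jaw 0.0 w 0.9473506267694406 q [-0.2314  0.4663 -0.6879  1.7591  0.3385  1.0375 -1.0415] F [ 1.3664  0.2777 -0.6113]
shift mm [347.3  -0.3  31. ]
turn deg [ -0.02 -44.99   0.03]
```

View pics/s8c.png

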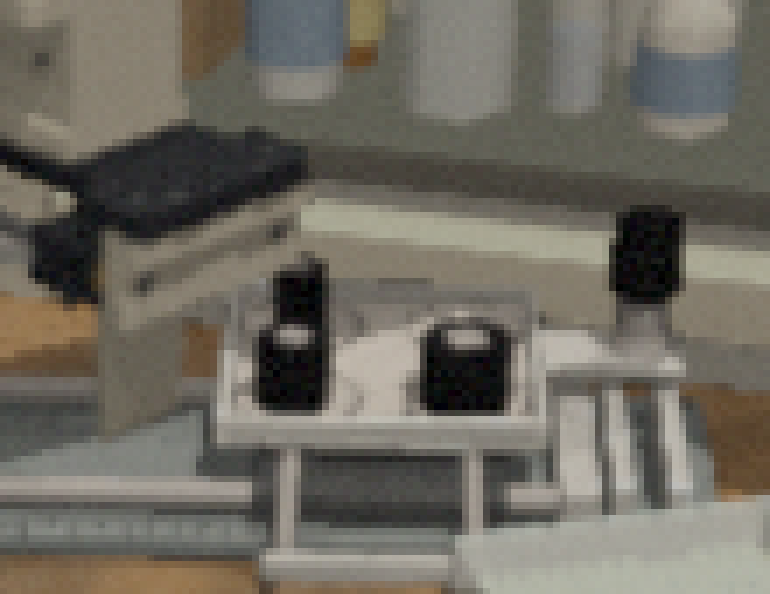

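View pics/t8c.png

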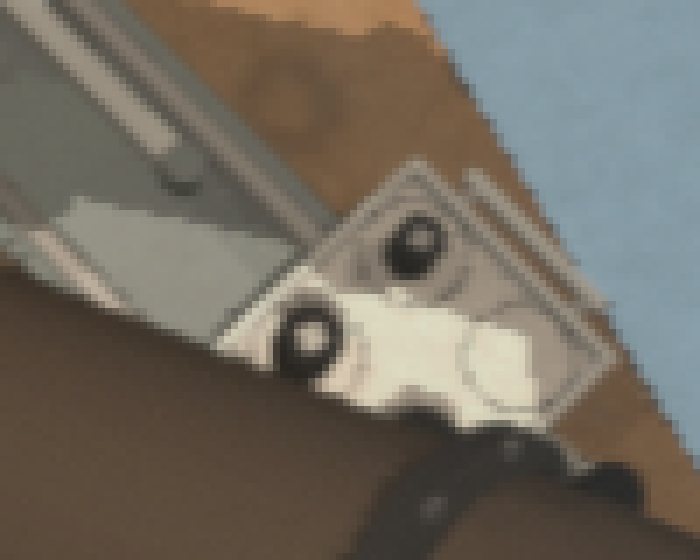

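arm_command:
  plan:
    - [[0.045,0,0.004],[0,8,0]]
    - [[0.09,0,0.008],[0,16,0]]
    - [[0.135,0,0.012],[0,24,0]]
    - [[0.18,0,0.016],[0,32,0]]
    - [[0.225,0,0.022],[0,40,0]]

```text
clock: 22.2
position: [0.4729, 0.1005, 0.1996]
ee_rot: [-0.79, 1.705, -1.706]
force: [1.2, 0.5, 0.6]
width: 0.998
```

```bash
python3 go.py .485 -.021 .2 -45
```

```text
t 22.2 pos [0.4729 0.1005 0.1996] jaw -40.3 w 0.998413386371817 q [ 0.0941  0.3084 -0.513   1.9409  0.1862  0.9381 -1.2126] F [1.2023 0.5311 0.6175]
shift mm [84.8 -0.3 87.8]
turn deg [-0.02  4.71 -0.  ]
```

arm_command:
  plan:
    - [[0.03,0,0.03],[0,4.7,0]]
    - [[0.06,0,0.06],[0,4.7,0]]
    - [[0.085,0,0.088],[0,4.7,0]]
    - [[0.085,0,0.088],[0,4.7,0]]
    - [[0.085,0,0.088],[0,4.7,0]]

```text
clock: 22.7
position: [0.4859, -0.02, 0.1994]
ee_rot: [-0.732, 1.758, -1.758]
force: [-0.2, 0.3, -0.1]
width: 0.997
```

```bash
python3 go.py .485 -.021 .15 -45;python3 zs.py k1 .485 -.021 .1 40
```

```text
t 22.7 pos [ 0.4859 -0.02    0.1994] jaw -44.8 w 0.9970991864690711 q [ 0.2927  0.3036 -0.4476  1.9384  0.1615  0.9344 -1.0155] F [-0.1721  0.3323 -0.1254]
shift mm [ 1.3 49.4  0. ]
turn deg [0.01 0.19 0.01]
scene centre px 331 147
top centre px 350 177
```

View pics/k1.png

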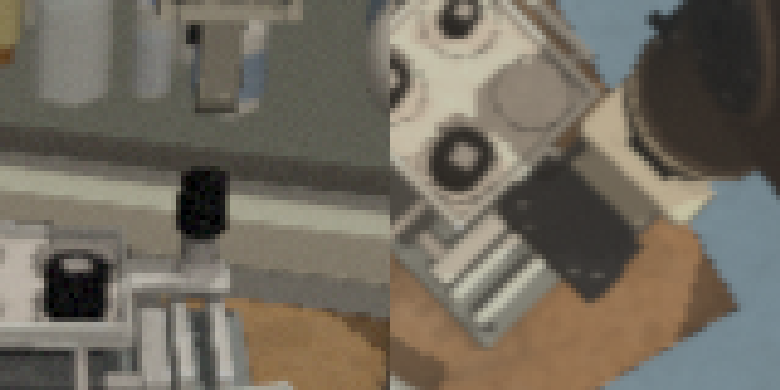

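Run:
```python
from h import *
q=get_image('scene');s=observe()['position']
j=np.array([.707,-.707,0])
for k in(-.055,.055): print(k,proj(q,s+k*j+[0,0,-.022]))
print('knob obs',291+204/4.875, 'pred',proj(q,[.485,-.021,.114]),proj(q,[.485,-.021,.078]))
```

```text
-0.055 [333.4623 129.65  ]
0.055 [330.6    113.5617]
knob obs 332.84615384615387 pred [331.6126 142.3485] [330.8365 153.9419]
```

arm_command:
  plan:
    - [[0.001,0.03,0],[0,0,0]]
    - [[0.001,0.06,0],[0,0,0]]
    - [[0.001,0.08,0],[0,0,0]]
    - [[0.001,0.094,0],[0,0,0]]
    - [[0.001,0.094,0],[0,0,0]]

```text
clock: 23.35
position: [0.4841, -0.0185, 0.1039]
ee_rot: [-0.739, 1.757, -1.754]
force: [-0.3, -0.1, -0.1]
width: 1.001
```

arm_command:
  plan:
    - [[0,0,0],[0,0,0]]
    - [[0,0,0],[0,0,0]]
    - [[0,0,0],[0,0,0]]
    - [[0,0,0],[0,0,0]]
    - [[0,0,0],[0,0,0]]
  fingers: 1
  squeeze: 12

```text
clock: 23.85
position: [0.4856, -0.0199, 0.1059]
ee_rot: [-0.733, 1.756, -1.756]
force: [0.5, -0.2, -0.2]
width: 0.612
```

arm_command:
  plan:
    - [[0,0,0],[0,0,0]]
    - [[0,0,0],[0,0,0]]
    - [[0,0,0],[0,0,0]]
    - [[0,0,0],[0,0,0]]
    - [[0,0,0],[0,0,0]]

```text
clock: 24.35
position: [0.4856, -0.0199, 0.1055]
ee_rot: [-0.733, 1.756, -1.756]
force: [1.2, -1.0, -0.0]
width: 0.308
```

```bash
python3 go.py .485 -.021 .105 -45; python3 zs.py k2 .485 -.021 .1 40
```

```text
t 24.35 pos [ 0.4856 -0.0199  0.1055] jaw -44.7 w 0.30793205807967516 q [ 0.2461  0.4298 -0.4071  2.042   0.254   0.7171 -1.1003] F [ 1.1618 -1.0318 -0.0336]
shift mm [1.1 0.5 0.3]
turn deg [-0.01  0.33 -0.01]
scene centre px 331 147
top centre px 350 177
```

View pics/k2.png

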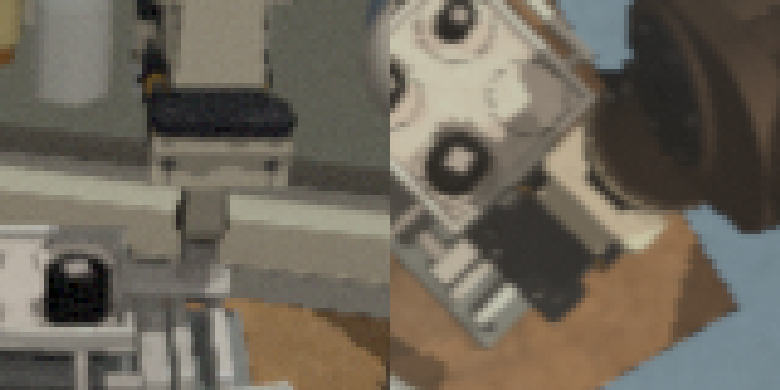

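arm_command:
  plan:
    - [[0,0,0],[0,0,0]]
    - [[0,0,0],[0,-5,0]]
    - [[0,0,0],[0,-10,0]]
    - [[0,0,0],[0,-15,0]]
    - [[0,0,0],[0,-20,0]]

```text
clock: 24.95
position: [0.4851, -0.0196, 0.1055]
ee_rot: [-0.977, 1.517, -1.516]
force: [-0.5, -0.4, 1.7]
width: 0.301
```

```bash
cat > st.py <<'E'
from h import *
s=observe();R=Ro.from_rotvec(s['ee_rot']).as_matrix()
print(s['clock'],s['position'],'jaw',np.degrees(np.arctan2(R[1,2],R[0,2])).round(1),'w',s['width'],'F',s['force'],'T',s['ft_torque'],'q7',s['joints'][6])
E
python3 st.py
```

```text
24.95 [ 0.4851 -0.0196  0.1055] jaw -24.4 w 0.3007274962760524 F [-0.5206 -0.3847  1.7405] T [ 0.085   0.1169 -0.085 ] q7 -0.8044223281360978
```

arm_command:
  plan:
    - [[0,0,0],[0,-5,0]]
    - [[0,0,0],[0,-10,0]]
    - [[0,0,0],[0,-15,0]]
    - [[0,0,0],[0,-20,0]]
    - [[0,0,0],[0,-25,0]]

```text
clock: 25.45
position: [0.4849, -0.0197, 0.1055]
ee_rot: [-1.214, 1.203, -1.202]
force: [-1.9, -0.2, 3.2]
width: 0.3
```

```bash
python3 st.py
```

```text
25.45 [ 0.4849 -0.0197  0.1055] jaw 0.5 w 0.3000695567344263 F [-1.8655 -0.1787  3.1656] T [-0.0832  0.2578 -0.0498] q7 -0.4393616638518778
```

arm_command:
  plan:
    - [[0,0,0],[0,-5,0]]
    - [[0,0,0],[0,-10,0]]
    - [[0,0,0],[0,-15,0]]
    - [[0,0,0],[0,-20,0]]
    - [[0,0,0],[0,-25,0]]

```text
clock: 25.95
position: [0.4849, -0.0196, 0.1054]
ee_rot: [-1.388, 0.876, -0.874]
force: [-1.4, 1.1, -0.1]
width: 0.299
```

```bash
python3 st.py
```

```text
25.95 [ 0.4849 -0.0196  0.1054] jaw 25.5 w 0.29878928684886913 F [-1.4162  1.1283 -0.0819] T [ 0.2532  0.0714 -0.2509] q7 -0.0758215525841428
```

arm_command:
  plan:
    - [[0,0,0],[0,-5,0]]
    - [[0,0,0],[0,-10,0]]
    - [[0,0,0],[0,-14,0]]
    - [[0,0,0],[0,-17,0]]
    - [[0,0,0],[0,-17,0]]

```text
clock: 26.45
position: [0.4848, -0.0198, 0.1053]
ee_rot: [-1.472, 0.65, -0.649]
force: [-1.3, 0.0, 1.4]
width: 0.301
```

```bash
python3 st.py
```

```text
26.45 [ 0.4848 -0.0198  0.1053] jaw 42.4 w 0.30079999933545754 F [-1.2581  0.0231  1.418 ] T [ 0.0567  0.1884 -0.0686] q7 0.16866649812381304
```

arm_command:
  plan:
    - [[0,0,0.005],[0,0,0]]
    - [[0,0,0.01],[0,0,0]]
    - [[0,0,0.01],[0,0,0]]
  squeeze: 25

```text
clock: 26.75
position: [0.4935, -0.0122, 0.1054]
ee_rot: [-1.47, 0.65, -0.65]
force: [0.1, 0.5, -3.3]
width: 0.299
```

```bash
python3 st.py
```

```text
26.75 [ 0.4935 -0.0122  0.1054] jaw 42.3 w 0.2986254543379251 F [ 0.0794  0.549  -3.273 ] T [ 0.237  -0.215  -0.0628] q7 0.1550283632972389
```

arm_command:
  plan:
    - [[-0.005,0,0.005],[0,0,0]]
    - [[-0.015,0,0.016],[0,0,0]]
    - [[-0.028,0,0.03],[0,0,0]]
    - [[-0.041,0,0.046],[0,0,0]]
    - [[-0.052,0,0.06],[0,0,0]]

```text
clock: 27.25
position: [0.502, 0.0665, 0.1054]
ee_rot: [-1.472, 0.65, -0.65]
force: [-0.6, -1.8, -0.6]
width: 0.298
```

```bash
python3 go.py .507 .090 .1055 44; python3 st.py
```

```text
t 27.25 pos [0.502  0.0665 0.1054] jaw 42.3 w 0.29805739035218226 q [ 0.3392  0.5487 -0.7853  1.9728  0.5227  0.8328  0.0014] F [-0.6074 -1.8438 -0.5804]
shift mm [-14.1  -0.1  19.5]
turn deg [ 0.04 -1.69  0.02]
27.25 [0.502  0.0665 0.1054] jaw 42.3 w 0.29805739035218226 F [-0.6074 -1.8438 -0.5804] T [-0.6293 -0.1072 -0.1324] q7 0.001382986968680651
```

arm_command:
  plan:
    - [[-0.007,0,0.01],[0,0,0]]
    - [[-0.012,0,0.016],[0,0,0]]
    - [[-0.014,0,0.0185],[0,0,0]]
    - [[-0.014,0,0.0185],[0,0,0]]

```text
clock: 27.65
position: [0.5064, 0.0891, 0.1054]
ee_rot: [-1.471, 0.65, -0.649]
force: [0.2, 2.5, -3.8]
width: 0.298
```

```bash
python3 go.py .507 .090 .1055 44
cat > tp.py <<'E'
from h import *
n=sys.argv[1]
q=get_image('scene');save(q,'s'+n);im=cv2.imread('pics/s%s.png'%n)
u,v=proj(q,[.631,.159,.078]).round().astype(int);print('scene crop org',u-22,v-20)
a=cv2.resize(im[v-20:v+20,u-22:u+22],None,fx=12,fy=12,interpolation=0)
p=get_image('top');save(p,'t'+n);im=cv2.imread('pics/t%s.png'%n)
u,v=proj(p,[.631,.159,.078]).round().astype(int);print('top crop org',u-13,v-20)
b=cv2.resize(im[v-20:v+20,u-13:u+13],None,fx=10,fy=12,interpolation=0)
cv2.imwrite('pics/p%s.png'%n,np.hstack([a,b]))
E
python3 tp.py 10
```

```text
t 27.65 pos [0.5064 0.0891 0.1054] jaw 42.4 w 0.2984184614357663 q [ 0.2928  0.5585 -0.7826  1.9551  0.5241  0.8411 -0.0361] F [ 0.2014  2.5038 -3.7722]
shift mm [-0.2 -0.1  1.1]
turn deg [-0.03 -1.64 -0.03]
scene crop org 227 137
top crop org 277 111
```

View pics/p10.png

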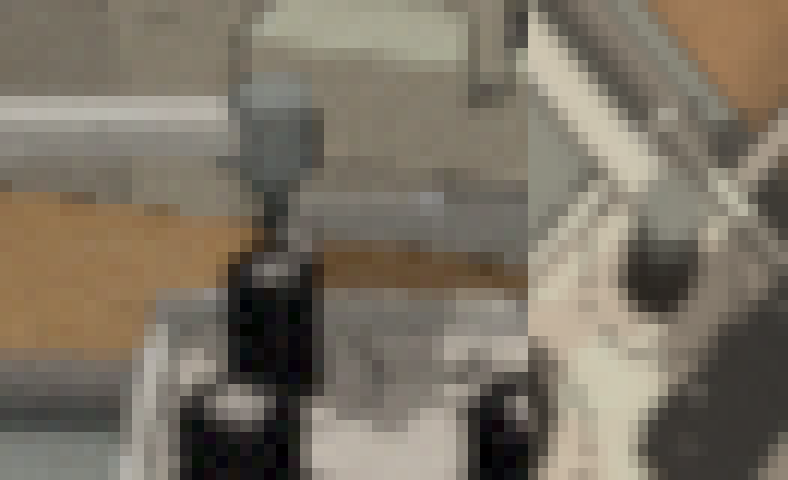

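View pics/s10.png

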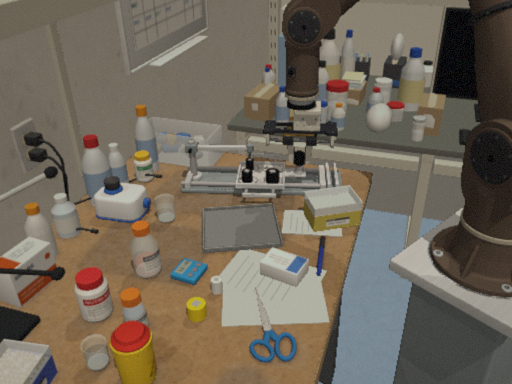

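Run:
```python
from h import *
a=cv2.cvtColor(cv2.imread('pics/scene0.png'),cv2.COLOR_BGR2GRAY)
print(a[148:162,243:258])
b=cv2.cvtColor(cv2.imread('pics/s10.png'),cv2.COLOR_BGR2GRAY)
print(b[148:170,243:258])
for n in('scene','top'):
    p=get_image(n)
    for t in('pointer_tip','mount_a_mid'):
        print(n,t,[(np.round(r['point'],1).tolist(),round(r['confidence'],2)) for r in place_of(p,t)])
```

```text
[[130 132 132 123  92  85  89  91  90  75  73 116 121 118 118]
 [128 128 126 120  91  88  92  92  84  73  77 123 125 119 118]
 [123 118  88  90  81  83  88  93  85  71  72 109 110 104 113]
 [119 119 110  95  79  83  85  86  84  88  98 109 103 106 106]
 [119 119 121 110  91  70  75  68  79 101 107 108 106 106 105]
 [121 120 118 112 101  86  51  64  98 106 106 105 112 106 108]
 [123 119 118 110 102  91  48  68 109 104 105 103 107 110 108]
 [122 118 118 100  91  74  52  63 106 109 105 106 107 105 109]
 [119 118 117 113 116 107  72  78 116 110  99  95  93 105 107]
 [119 118 116 121 120 119 110 112 115 116 110 110 110 116 118]
 [122 120 119 120 120 120 118 110 116 113 113 115 118 117 118]
 [118 119 118 117 111 118 120 117 119 119 118 121 122 122 123]
 [116 121 123 119 115 122 120 119 121 118 119 120 119 120 119]
 [113 120 117 121 119 119 120 120 123 119 122 120 119 121 121]]
[[135 137 133 127  96  87  95  93  89  75  77 122 125 120 123]
 [131 129 130 119  93  90  94  91  90  80  79 127 126 120 123]
 [124 118  95  93  86  85  93  90  91  74  77 110 113 106 109]
 [122 120 110 101  80  86  8
[... 732 characters left out ...]
4 100  78  24  20   7  12  20   5  23  60 106 106 108 108]
 [103 111  92  20   3   5  16  19  14  13  56 106 100 104  99]
 [115 116 100  33  19   9  13  22   7  16  55 102 109  96  97]
 [149 116 104  31  12  16   8  16   8  13  53  97 111 104  92]
 [164 151 106  34   7  10  11  15   3   9  52  96 113 113 101]
 [137 125  81  48  39  27  21   9  13  13  49  96 116 114 104]
 [ 81  74  99 130 107  70  49  27  19  28  65 108 111 111 108]]
scene pointer_tip [([248.1, 155.9], 0.94)]
scene mount_a_mid [([216.0, 285.3], 0.63), ([247.9, 163.0], 0.42)]
top pointer_tip [([287.7, 127.7], 0.78), ([318.6, 171.6], 0.28)]
top mount_a_mid [([176.2, 223.8], 0.55), ([292.6, 134.2], 0.5), ([286.4, 158.1], 0.38)]
```

Run:
```python
from h import *
q=get_image('scene')
t=at(q,(249.4,156.4),.083);m=at(q,(249.2,159.1),.074)
print(t,m,m-t)
ex=np.array([.713,.701,0]);ey=np.array([-.701,.713,0])
print('err x,y stage',(m-t)@ex,(m-t)@ey)
print(proj(q,t-[0,0,.009]))
```

```text
[0.6248 0.1617 0.083 ] [0.6262 0.1615 0.074 ] [ 0.0013 -0.0001 -0.009 ]
err x,y stage 0.0008769657114381797 -0.001030474330971948
[249.4833 159.2744]
```

arm_command:
  plan:
    - [[0,0,0],[0,0,0]]
    - [[0,0,0],[0,0,0]]
    - [[0,0,0],[0,0,0]]
    - [[0,0,0],[0,0,0]]
    - [[0,0,0],[0,0,0]]

```text
clock: 28.6
position: [0.5063, 0.0883, 0.1054]
ee_rot: [-1.472, 0.65, -0.65]
force: [-0.8, -0.2, -3.0]
width: 0.3
```

arm_command:
  plan:
    - [[0,0,0],[0,0,0]]
    - [[0,0,0],[0,0,0]]
    - [[0,0,0],[0,0,0]]
    - [[0,0,0],[0,0,0]]
    - [[0,0,0],[0,0,0]]

```text
clock: 29.1
position: [0.5063, 0.0884, 0.1054]
ee_rot: [-1.472, 0.65, -0.65]
force: [-0.6, -1.1, -3.9]
width: 0.296
```

arm_command:
  plan:
    - [[0,0,0],[0,0,0]]
    - [[0,0,0],[0,0,0]]
    - [[0,0,0],[0,0,0]]
    - [[0,0,0],[0,0,0]]
    - [[0,0,0],[0,0,0]]

```text
clock: 29.6
position: [0.5064, 0.0885, 0.1054]
ee_rot: [-1.471, 0.65, -0.65]
force: [-0.3, -0.9, -4.8]
width: 0.302
```

arm_command:
  plan:
    - [[0,0,0],[0,0,0]]
    - [[0,0,0],[0,0,0]]
    - [[0,0,0],[0,0,0]]
    - [[0,0,0],[0,0,0]]
    - [[0,0,0],[0,0,0]]

```text
clock: 30.1
position: [0.5064, 0.0885, 0.1054]
ee_rot: [-1.471, 0.65, -0.65]
force: [-0.3, -1.8, -5.2]
width: 0.303
```

```bash
python3 go.py .5524 .0396 .1055 44; python3 tp.py 11
```

```text
t 30.1 pos [0.5064 0.0885 0.1054] jaw 42.3 w 0.30304975510967536 q [ 0.2933  0.5583 -0.7823  1.9551  0.5246  0.8416 -0.0362] F [-0.2646 -1.8124 -5.2131]
shift mm [67.1 -0.1  1.1]
turn deg [ 0.01 -1.66  0.  ]
scene crop org 227 137
top crop org 277 111
```

View pics/p11.png

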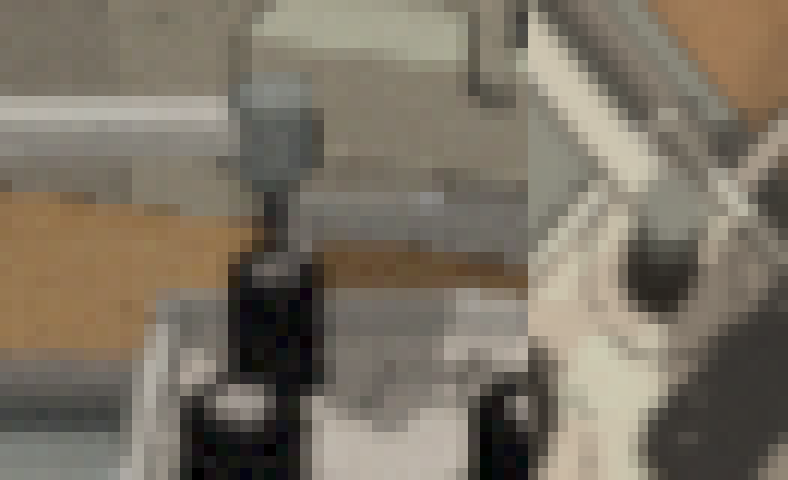

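arm_command:
  plan:
    - [[0.006,0,0],[0,0,0]]
    - [[0.018,0,0],[0,0,0]]
    - [[0.032,0,0],[0,0,0]]
    - [[0.046,0,0.001],[0,0,0]]
    - [[0.057,0,0.001],[0,0,0]]

```text
clock: 30.7
position: [0.5471, 0.0456, 0.1055]
ee_rot: [-1.471, 0.651, -0.651]
force: [-0.2, 1.7, -5.0]
width: 0.296
```

```bash
python3 go.py .5524 .039 .1055 44
```

```text
t 30.7 pos [0.5471 0.0456 0.1055] jaw 42.3 w 0.29564029579551565 q [ 0.3592  0.6021 -0.7671  1.8725  0.5338  0.8832  0.0667] F [-0.2435  1.7131 -5.036 ]
shift mm [ 8.5 -0.  -0.5]
turn deg [-0.03 -1.75  0.02]
```

arm_command:
  plan:
    - [[0.006,0,0],[0,0,0]]
    - [[0.0085,0,0],[0,0,0]]
    - [[0.0085,0,0],[0,0,0]]
    - [[0.0085,0,0],[0,0,0]]

```text
clock: 31.1
position: [0.5512, 0.0408, 0.1055]
ee_rot: [-1.471, 0.65, -0.65]
force: [1.5, -0.3, -6.5]
width: 0.301
```

```bash
python3 go.py .5524 .039 .1055 44; python3 tp.py 12;  python3 - <<'E'
from h import *
b=cv2.cvtColor(cv2.imread('pics/s12.png'),cv2.COLOR_BGR2GRAY)
print(b[150:172,241:260])
E
```

```text
t 31.1 pos [0.5512 0.0408 0.1055] jaw 42.3 w 0.3006584536122819 q [ 0.3659  0.6072 -0.7658  1.8629  0.535   0.8888  0.079 ] F [ 1.4874 -0.3027 -6.4554]
shift mm [ 2.1 -0.  -0.3]
turn deg [-0.   -1.66  0.02]
scene crop org 227 137
top crop org 277 111
[[120 128 130 121 102  93  86  87  89  90  90  81  51  20  57 105 112 110
  113]
 [123 138 167 163 157 111  86  85  91  92  89  83  33  20  55 107 131 104
  100]
 [124 145 175 150 146 126 102  80  73  68  62  44  23   4  38  92 114 101
  104]
 [123 141 167 127 132 133 124  76  51  41  30  25  13  11  39  80 104 106
  105]
 [115 145 166 128 157 164 143  91  44  37   3   1  13  18  35  87 108 101
  107]
 [135 166 169 146 157 168 132  79  32  32  20   7  26   9  38  82 115 106
  108]
 [139 173 154 135 156 168 122  65  32  17   1  17  12  17  36  84 111 112
  108]
 [146 170 132 125 154 131  82  36  26  27  17  23  13   9  38  84 114 115
  112]
 [152 165 112 101 101  65  44  68  85  79  74  47  22  14  49  90 115 114
  108]
 [163 170 116  95  39  34  88 136 137 132 104  44  24  33  82 120 127 119
   98]
 [171 169 139  94  28  25  59 100 103 1
[... 233 characters left out ...]
   3   9  19  13  12  21  68 138 180 180 180
  179]
 [151 101 107  67  24   9   1  18  19  19   8  16  20  68 139 179 179 178
  178]
 [161 113 103  63  20   8  11  15   5  11  23  16  15  59 117 143 158 170
  178]
 [152 132 107  60  19  14  15  20  12  15  17  10  26  62 121 158 159 156
  166]
 [137 131 114  75  25  14   9   7  16  10  19  25  11  61 129 173 170 157
  143]
 [127 144 152 100  31   7  16  18  13  18   9   3  13  66 129 172 173 160
  138]
 [120 139 170 138  50  12  14   5  11  16  14  14  26  74 142 168 160 149
  128]
 [146 145 170 153  97  57  58  42  40  43  51  54  72 115 161 157 150 146
  152]
 [171 167 172 166 161 159 153 125 123 131 134 142 160 156 164 157 152 158
  167]]
```

View pics/p12.png

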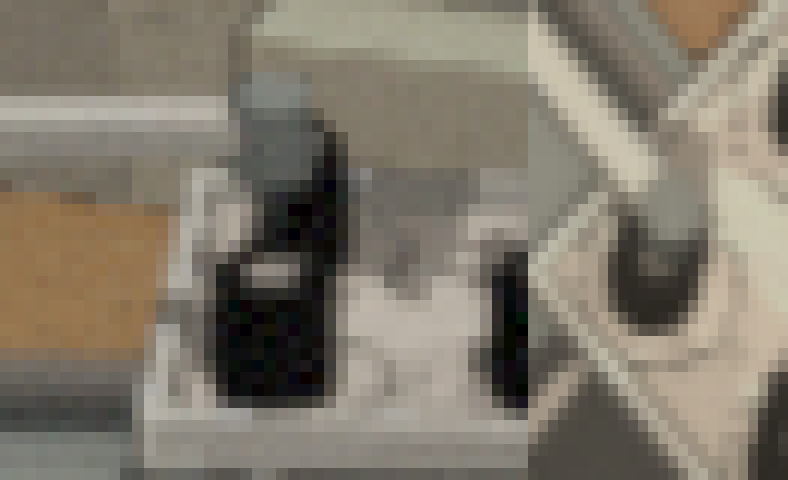

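arm_command:
  plan:
    - [[0,0,0],[0,0,0]]
    - [[0,0,0],[0,0,0]]
    - [[0,0,0],[0,0,0]]
    - [[0,0,0],[0,0,0]]
    - [[0,0,0],[0,0,0]]

```text
clock: 31.7
position: [0.5511, 0.0409, 0.1055]
ee_rot: [-1.471, 0.65, -0.65]
force: [-0.1, 1.0, -5.8]
width: 0.304
```

arm_command:
  plan:
    - [[0,0,0],[0,0,0]]
    - [[0,0,0],[0,0,0]]
    - [[0,0,0],[0,0,0]]
    - [[0,0,0],[0,0,0]]
    - [[0,0,0],[0,0,0]]

```text
clock: 32.2
position: [0.5512, 0.0409, 0.1055]
ee_rot: [-1.471, 0.65, -0.65]
force: [0.4, 0.4, -4.8]
width: 0.298
```

arm_command:
  plan:
    - [[0,0,0],[0,0,0]]
    - [[0,0,0],[0,0,0]]
    - [[0,0,0],[0,0,0]]
    - [[0,0,0],[0,0,0]]
    - [[0,0,0],[0,0,0]]

```text
clock: 32.7
position: [0.5512, 0.0409, 0.1055]
ee_rot: [-1.471, 0.65, -0.65]
force: [-0.8, 0.3, -5.5]
width: 0.297
```

arm_command:
  plan:
    - [[0,0,0],[0,0,0]]
    - [[0,0,0],[0,0,0]]
    - [[0,0,0],[0,0,0]]
    - [[0,0,0],[0,0,0]]
    - [[0,0,0],[0,0,0]]

```text
clock: 33.2
position: [0.5512, 0.0408, 0.1055]
ee_rot: [-1.471, 0.65, -0.65]
force: [-1.3, 1.5, -4.7]
width: 0.3
```

```bash
python3 go.py .601 .089 .1055 44; python3 tp.py 13
```

```text
t 33.2 pos [0.5512 0.0408 0.1055] jaw 42.3 w 0.30004416348284607 q [ 0.366   0.6073 -0.7659  1.8627  0.5347  0.889   0.0792] F [-1.339   1.5296 -4.7271]
shift mm [-2.1 -0.  69.3]
turn deg [ 0.   -1.66  0.  ]
scene crop org 227 137
top crop org 277 111
```

View pics/p13.png

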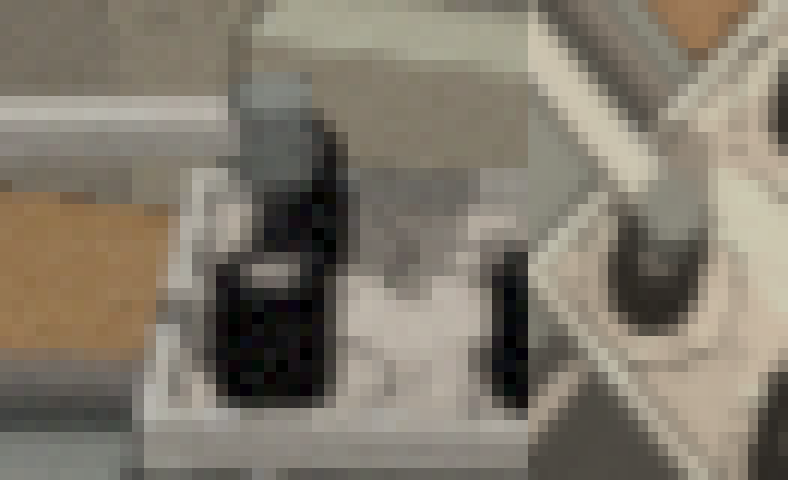

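arm_command:
  plan:
    - [[0,0,0.006],[0,0,0]]
    - [[-0.001,0,0.018],[0,0,0]]
    - [[-0.002,0,0.032],[0,0,0]]
    - [[-0.002,0,0.046],[0,0,0]]
    - [[-0.003,0,0.058],[0,0,0]]

```text
clock: 33.8
position: [0.5935, 0.0833, 0.1055]
ee_rot: [-1.471, 0.649, -0.65]
force: [-0.3, -2.0, -2.3]
width: 0.298
```

```bash
python3 go.py .6002 .0899 .1055 44
```

```text
t 33.8 pos [0.5935 0.0833 0.1055] jaw 42.3 w 0.29783076514730156 q [ 0.268   0.6656 -0.7471  1.7473  0.5435  0.9462  0.0382] F [-0.3399 -2.0365 -2.309 ]
shift mm [-0.3 -0.   9.4]
turn deg [-0.04 -1.65  0.01]
```

arm_command:
  plan:
    - [[0,0,0.006],[0,0,0]]
    - [[0,0,0.0095],[0,0,0]]
    - [[0,0,0.0095],[0,0,0]]
    - [[0,0,0.0095],[0,0,0]]

```text
clock: 34.2
position: [0.5989, 0.089, 0.1055]
ee_rot: [-1.471, 0.65, -0.649]
force: [0.3, 1.7, -4.9]
width: 0.297
```

```bash
python3 go.py .6002 .0899 .1055 44; python3 tp.py 14;  python3 - <<'E'
from h import *
b=cv2.cvtColor(cv2.imread('pics/s14.png'),cv2.COLOR_BGR2GRAY)
print(b[154:168,240:260])
E
```

```text
t 34.2 pos [0.5989 0.089  0.1055] jaw 42.4 w 0.2969911792955067 q [ 0.2559  0.6738 -0.745   1.7309  0.544   0.9548  0.0347] F [ 0.3012  1.6898 -4.9262]
shift mm [ 0.2 -0.   1.6]
turn deg [-0.03 -1.63 -0.03]
scene crop org 227 137
top crop org 277 111
[[101 106 117 130 155 152 150 143 118  58  72 116 115 107 115 107  98 100
  103 100]
 [117 117 126 138 173 170 172 173 155 101  81 124 123 121 123 120 120 115
  104 107]
 [123 125 125 128 131 129 141 132 118  81  57  98 110 112 122 126 123 127
  116 120]
 [123 122 126 120  83  71  72  61  49  35  38  54  58  66  92 115 123 126
  130 125]
 [124 125 139 153  76  37  27  51  63  77 100 120  72  35  44  72 105 127
  129 122]
 [128 128 130 120  50  26  49  96 124 126 137 142 108  41  19  30  81 126
  116 119]
 [168 172 159 102  35   1  38  71 104 113 110 105  79  27  12  26  70 113
   98  97]
 [179 180 170 100  27  17  25  40  55  63  52  51  31  22  14  14  61 106
  117 114]
 [179 179 168  92  13  13  22  21  22  19  20  12  18  15  15  23 103 167
  172 158]
 [149 146 139  91  19   8   6   8   8  21   8  21  22  25  18  36 117 181
  182 168]
 [126 126 121  90  25   9  17  18  15  19  12  18  22  11   4  26  98 167
  181 168]
 [120 116 111  85  23   2  24  10  18  25  21   6  17   9   9  21  86 156
  176 165]
 [158 148 108  69  24   0   4  20   2  20   8   8   9  12  13  16  75 138
  170 164]
 [170 160 105  72  18  18   6  17  10  15  10  21   7   3   9  19  80 145
  164 141]]
```

View pics/p14.png

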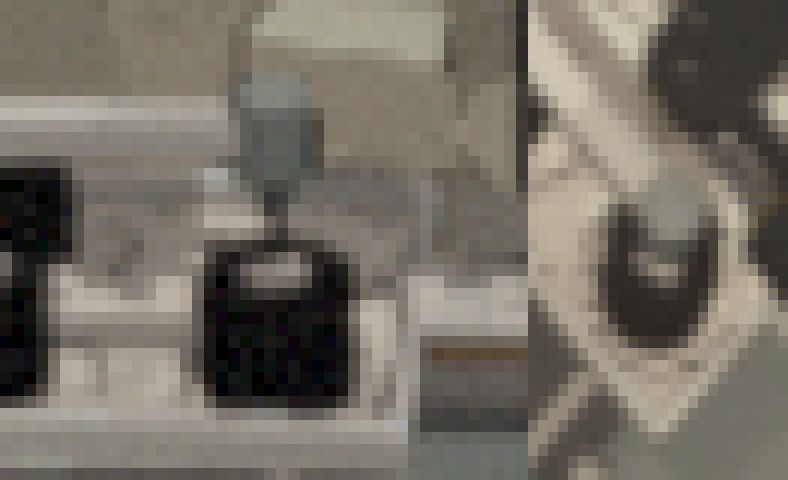

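arm_command:
  plan:
    - [[0,0,0],[0,0,0]]
    - [[0,0,0],[0,0,0]]
    - [[0,0,0],[0,0,0]]
    - [[0,0,0],[0,0,0]]
    - [[0,0,0],[0,0,0]]

```text
clock: 34.8
position: [0.599, 0.0883, 0.1055]
ee_rot: [-1.472, 0.65, -0.65]
force: [0.0, 1.3, -3.3]
width: 0.3
```

arm_command:
  plan:
    - [[0,0,0],[0,0,0]]
    - [[0,0,0],[0,0,0]]
    - [[0,0,0],[0,0,0]]
    - [[0,0,0],[0,0,0]]
    - [[0,0,0],[0,0,0]]

```text
clock: 35.3
position: [0.599, 0.0883, 0.1055]
ee_rot: [-1.472, 0.65, -0.65]
force: [-1.4, 0.3, -2.8]
width: 0.3
```

arm_command:
  plan:
    - [[0,0,0],[0,0,0]]
    - [[0,0,0],[0,0,0]]
    - [[0,0,0],[0,0,0]]
    - [[0,0,0],[0,0,0]]
    - [[0,0,0],[0,0,0]]

```text
clock: 35.8
position: [0.5991, 0.0884, 0.1055]
ee_rot: [-1.471, 0.65, -0.65]
force: [-1.2, -0.4, -1.9]
width: 0.298
```

arm_command:
  plan:
    - [[0,0,0],[0,0,0]]
    - [[0,0,0],[0,0,0]]
    - [[0,0,0],[0,0,0]]
    - [[0,0,0],[0,0,0]]
    - [[0,0,0],[0,0,0]]

```text
clock: 36.3
position: [0.5991, 0.0884, 0.1055]
ee_rot: [-1.471, 0.65, -0.65]
force: [-1.0, -1.1, -3.4]
width: 0.3
```

```bash
python3 go.py .485 -.0198 .1055 44; python3 tp.py 15
```

```text
t 36.3 pos [0.5991 0.0884 0.1055] jaw 42.3 w 0.3004405955427162 q [ 0.256   0.6739 -0.7445  1.7306  0.5444  0.9553  0.0346] F [-1.0032 -1.1436 -3.3605]
shift mm [   3.2   -0.  -157.3]
turn deg [ 0.   -1.66  0.  ]
scene crop org 227 137
top crop org 277 111
```

View pics/p15.png

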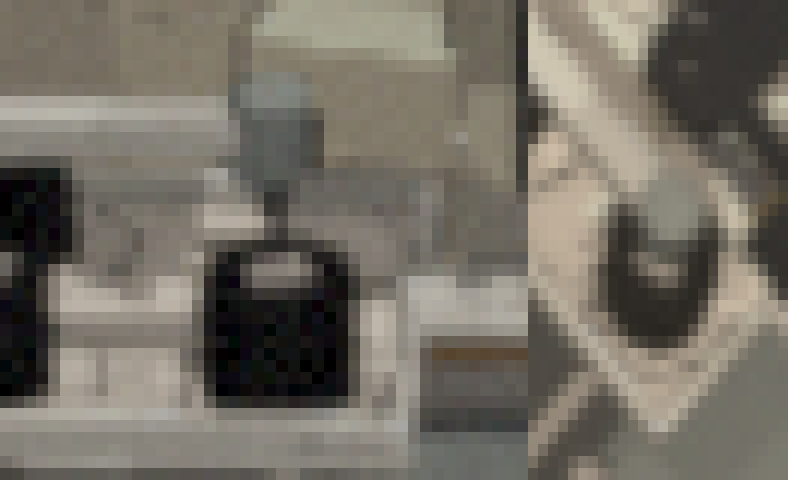

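arm_command:
  plan:
    - [[0,0,-0.006],[0,0,0]]
    - [[0,0,-0.02],[0,0,0]]
    - [[0.001,0,-0.04],[0,0,0]]
    - [[0.002,0,-0.06],[0,0,0]]
    - [[0.002,0,-0.08],[0,0,0]]

```text
clock: 36.9
position: [0.5407, 0.0325, 0.1055]
ee_rot: [-1.471, 0.649, -0.65]
force: [2.2, 1.0, -7.3]
width: 0.302
```

arm_command:
  plan:
    - [[0,0,-0.018],[0,0,0]]
    - [[0,0,-0.036],[0,0,0]]
    - [[0.001,0,-0.052],[0,0,0]]
    - [[0.001,0,-0.065],[0,0,0]]
    - [[0.001,0,-0.072],[0,0,0]]

```text
clock: 37.4
position: [0.4879, -0.0174, 0.1055]
ee_rot: [-1.472, 0.65, -0.651]
force: [1.8, 1.2, -8.9]
width: 0.296
```

```bash
python3 go.py .485 -.0198 .1055 44
```

```text
t 37.4 pos [ 0.4879 -0.0174  0.1055] jaw 42.3 w 0.29634206872891705 q [ 0.5201  0.5255 -0.7955  2.015   0.5179  0.8115  0.161 ] F [ 1.8031  1.1979 -8.9308]
shift mm [-0.1  0.  -3.8]
turn deg [ 0.03 -1.72  0.03]
```

arm_command:
  plan:
    - [[0,0,-0.001],[0,0,0]]
    - [[0,0,-0.002],[0,0,0]]
    - [[0,0,-0.003],[0,0,0]]
    - [[0,0,-0.003],[0,0,0]]

```text
clock: 37.8
position: [0.4869, -0.0177, 0.1055]
ee_rot: [-1.471, 0.649, -0.65]
force: [1.9, -0.9, -6.3]
width: 0.3
```

arm_command:
  plan:
    - [[0,0,-0.001],[0,0,0]]
    - [[0,0,-0.0015],[0,0,0]]
    - [[0,0,-0.0015],[0,0,0]]

```text
clock: 38.1
position: [0.4855, -0.0189, 0.1055]
ee_rot: [-1.471, 0.65, -0.65]
force: [0.9, 0.0, -7.7]
width: 0.295
```

```bash
python3 st.py
python3 - <<'E'
from h import *
q=get_image('scene');save(q,'s16');im=cv2.imread('pics/s16.png')
cv2.imwrite('pics/s16c.png',cv2.resize(im[110:200,240:350],None,fx=7,fy=6.6,interpolation=0))
E
```

```text
38.1 [ 0.4855 -0.0189  0.1055] jaw 42.4 w 0.29534007807492363 F [ 0.8895  0.0004 -7.7102] T [ 0.0804 -0.3549 -0.0998] q7 0.16570673998636495
```

View pics/s16c.png

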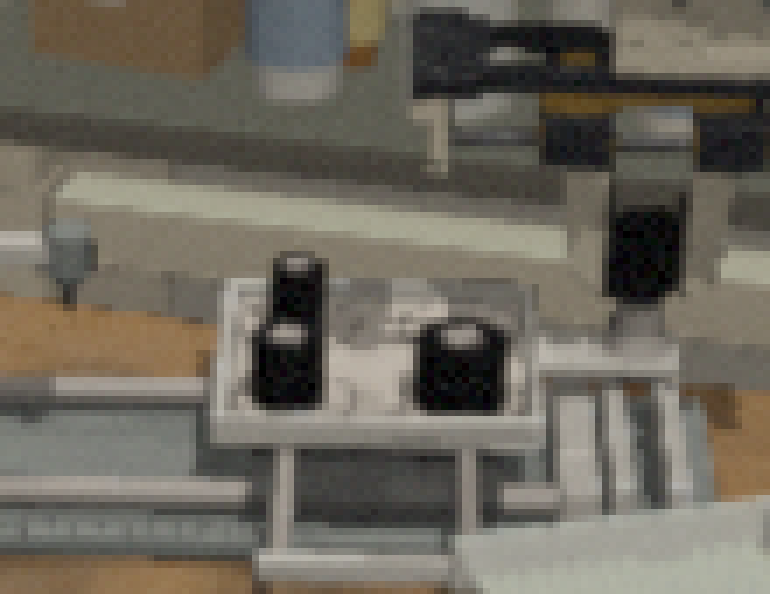

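arm_command:
  plan:
    - [[0,0,-0.001],[0,0,0]]
    - [[0,0,-0.002],[0,0,0]]
    - [[0,0,-0.002],[0,0,0]]

```text
clock: 38.45
position: [0.4841, -0.0203, 0.1055]
ee_rot: [-1.471, 0.65, -0.65]
force: [3.2, 1.3, -9.8]
width: 0.297
```

```bash
python3 st.py
```

```text
38.45 [ 0.4841 -0.0203  0.1055] jaw 42.3 w 0.2969069756175385 F [ 3.187   1.2522 -9.8018] T [ 0.3844 -0.7924 -0.0638] q7 0.16822578304952
```

arm_command:
  plan:
    - [[0,0,-0.001],[0,0,0]]
    - [[0,0,-0.0015],[0,0,0]]
    - [[0,0,-0.0015],[0,0,0]]

```text
clock: 38.75
position: [0.484, -0.0202, 0.1056]
ee_rot: [-1.468, 0.648, -0.65]
force: [6.6, 4.5, -14.9]
width: 0.298
```

```bash
python3 st.py
python3 - <<'E'
from h import *
q=get_image('scene');save(q,'s17');im=cv2.imread('pics/s17.png')
a=cv2.cvtColor(cv2.imread('pics/s8.png'),cv2.COLOR_BGR2GRAY);b=cv2.cvtColor(im,cv2.COLOR_BGR2GRAY)
# shift of tray front bar vs s8
pa=a[170:200,270:320].astype(np.float32);pb=b[170:200,270:320].astype(np.float32)
print(cv2.phaseCorrelate(pa,pb))
E
```

```text
38.75 [ 0.484  -0.0202  0.1056] jaw 42.4 w 0.2980856940346641 F [  6.5691   4.471  -14.9011] T [ 1.062  -1.4774 -0.0955] q7 0.17002410980656008
((0.07584181596630657, -0.15166373640964714), 0.9180781393845876)
```

arm_command:
  plan:
    - [[0,0,0.001],[0,0,0]]
    - [[0,0,0.001],[0,0,0]]
    - [[0,0,0.001],[0,0,0]]
    - [[0,0,0.001],[0,0,0]]
    - [[0,0,0.001],[0,0,0]]
  fingers: -0.3

```text
clock: 39.3
position: [0.4835, -0.021, 0.1056]
ee_rot: [-1.472, 0.65, -0.65]
force: [-0.1, -0.2, 1.0]
width: 0.642
```

arm_command:
  plan:
    - [[0,-0.03,0],[0,0,0]]
    - [[0,-0.07,0],[0,8,0]]
    - [[0,-0.1,0],[0,16,0]]
    - [[0,-0.1,0],[0,24,0]]
    - [[0,-0.1,0],[0,32,0]]

```text
clock: 39.8
position: [0.4841, -0.021, 0.2067]
ee_rot: [-1.286, 1.078, -1.082]
force: [0.5, -0.3, -0.3]
width: 0.648
```

```bash
python3 go.py .5138 .0495 .2 0;python3 tp.py 18;  python3 - <<'E'
from h import *
im=cv2.imread('pics/s18.png')
cv2.imwrite('pics/s18c.png',cv2.resize(im[110:200,240:350],None,fx=7,fy=6.6,interpolation=0))
E
```

```text
t 39.8 pos [ 0.4841 -0.021   0.2067] jaw 10.0 w 0.6479696242456443 q [ 0.5343  0.3506 -0.7595  1.9177  0.2897  0.9823 -0.1832] F [ 0.5401 -0.2633 -0.3371]
shift mm [-64.3   6.7  41.4]
turn deg [-0.13  9.98  0.05]
scene crop org 227 137
top crop org 277 111
```

View pics/s18c.png

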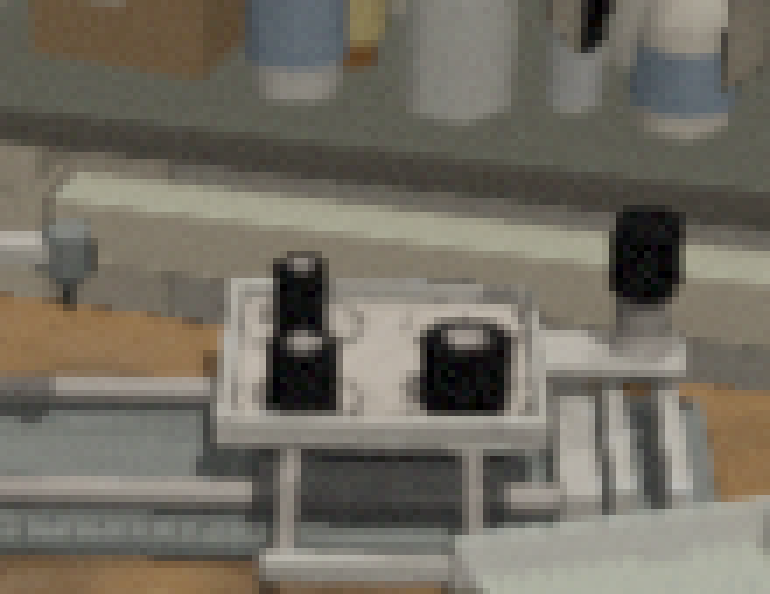

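arm_command:
  plan:
    - [[-0.03,0,0.02],[0,5,0]]
    - [[-0.064,0.006,0.0415],[0,10,0]]
    - [[-0.064,0.006,0.0415],[0,10,0]]
    - [[-0.064,0.006,0.0415],[0,10,0]]
  fingers: -0.6

```text
clock: 40.3
position: [0.5126, 0.0507, 0.199]
ee_rot: [-1.216, 1.201, -1.199]
force: [0.2, -0.8, 0.1]
width: 0.797
```

```bash
python3 go.py .5138 .0495 .0768 0
```

```text
t 40.3 pos [0.5126 0.0507 0.199 ] jaw 0.7 w 0.7974369685289832 q [ 0.3427  0.4039 -0.7163  1.8584  0.3121  0.9952 -0.4936] F [ 0.1572 -0.7705  0.077 ]
shift mm [  1.3 122.2   1.3]
turn deg [ 0.06  0.74 -0.01]
```

arm_command:
  plan:
    - [[0.001,0.04,0.001],[0,0.5,0]]
    - [[0.001,0.08,0.001],[0,0.5,0]]
    - [[0.001,0.11,0.001],[0,0.5,0]]
    - [[0.001,0.12,0.001],[0,0.5,0]]
    - [[0.001,0.122,0.001],[0,0.5,0]]

```text
clock: 40.8
position: [0.5132, 0.0476, 0.0767]
ee_rot: [-1.21, 1.212, -1.21]
force: [-0.3, -0.6, -0.4]
width: 0.8
```

arm_command:
  plan:
    - [[0,0,0],[0,0,0]]
    - [[0,0,0],[0,0,0]]
    - [[0,0,0],[0,0,0]]
    - [[0,0,0],[0,0,0]]
    - [[0,0,0],[0,0,0]]
  fingers: 1
  squeeze: 20

```text
clock: 41.3
position: [0.5142, 0.0486, 0.078]
ee_rot: [-1.207, 1.211, -1.212]
force: [0.7, -0.1, 0.0]
width: 0.415
```

arm_command:
  plan:
    - [[0,0,0],[0,0,0]]
    - [[0,0,0],[0,0,0]]
    - [[0,0,0],[0,0,0]]

```text
clock: 41.6
position: [0.5143, 0.0486, 0.078]
ee_rot: [-1.207, 1.211, -1.212]
force: [-1.2, -0.2, 6.8]
width: 0.41
```

```bash
python3 go.py .415 .32 .2 0
```

```text
t 41.6 pos [0.5143 0.0486 0.078 ] jaw -0.2 w 0.4100099971607352 q [ 0.2552  0.5578 -0.6171  1.9798  0.4685  0.7468 -0.6447] F [-1.1517 -0.1653  6.8033]
shift mm [-271.1 -122.2  -99.9]
turn deg [-0.04 -0.16  0.01]
```

arm_command:
  plan:
    - [[0,-0.03,0],[0,0,0]]
    - [[0,-0.08,0],[0,0,0]]
    - [[0,-0.12,0],[0,0,0]]
    - [[-0.03,-0.122,-0.012],[0,0,0]]
    - [[-0.07,-0.122,-0.026],[0,0,0]]

```text
clock: 42.1
position: [0.4892, 0.1175, 0.2007]
ee_rot: [-1.204, 1.213, -1.217]
force: [0.5, 0.1, -1.1]
width: 0.407
```

arm_command:
  plan:
    - [[-0.045,0,-0.018],[0,0,0]]
    - [[-0.09,0,-0.035],[0,0,0]]
    - [[-0.135,0,-0.05],[0,0,0]]
    - [[-0.18,0,-0.066],[0,0,0]]
    - [[-0.2,0,-0.074],[0,0,0]]

```text
clock: 42.6
position: [0.412, 0.3234, 0.1998]
ee_rot: [-1.209, 1.209, -1.205]
force: [-0.2, -0.9, -1.3]
width: 0.407
```

arm_command:
  plan:
    - [[0,0.04,0],[0,0,0]]
    - [[0,0.09,0],[0,0,0]]
    - [[0,0.13,0],[0,0,0]]
    - [[0,0.15,0],[0,0,0]]
    - [[0,0.152,0],[0,0,0]]

```text
clock: 43.1
position: [0.4131, 0.3175, 0.0448]
ee_rot: [-1.214, 1.212, -1.211]
force: [-0.2, -0.9, -0.5]
width: 0.405
```

```bash
python3 go.py .415 .32 .041 0;python3 zs.py c5 .415 .32 .02 40
```

```text
t 43.1 pos [0.4131 0.3175 0.0448] jaw -0.1 w 0.40473827141517693 q [-0.304   0.626  -0.6277  1.9846  0.5533  0.7118 -1.2772] F [-0.1918 -0.8749 -0.5383]
shift mm [-2.5  3.8  1.9]
turn deg [ 0.24 -0.13  0.19]
scene centre px 258 229
top centre px 238 201
```

View pics/c5.png

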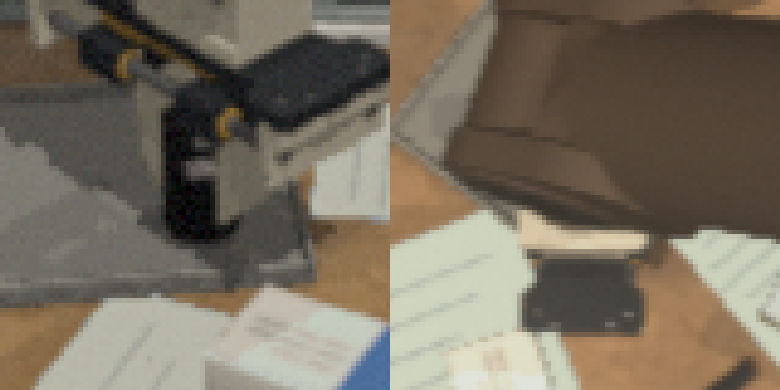

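arm_command:
  plan:
    - [[0,0.002,0],[0,0,0]]
    - [[0,0.004,0],[0,0,0]]
    - [[0,0.005,0],[0,0,0]]
    - [[0,0.005,0],[0,0,0]]

```text
clock: 43.6
position: [0.415, 0.3189, 0.0429]
ee_rot: [-1.207, 1.211, -1.212]
force: [-0.4, -0.7, -2.1]
width: 0.404
```

```bash
python3 st.py
```

```text
43.6 [0.415  0.3189 0.0429] jaw -0.2 w 0.4041995686688464 F [-0.43   -0.724  -2.0966] T [-0.0296 -0.1386 -0.0217] q7 -1.2833948017523698
```

arm_command:
  plan:
    - [[0,0.001,0],[0,0,0]]
    - [[0,0.0025,0],[0,0,0]]
    - [[0,0.0025,0],[0,0,0]]

```text
clock: 43.9
position: [0.4148, 0.3189, 0.04]
ee_rot: [-1.208, 1.211, -1.211]
force: [0.3, -0.5, 0.3]
width: 0.411
```

```bash
python3 st.py
```

```text
43.9 [0.4148 0.3189 0.04  ] jaw -0.2 w 0.4114333733898307 F [ 0.2627 -0.4698  0.3489] T [-0.0492 -0.1664 -0.0025] q7 -1.2869205921946547
```

arm_command:
  plan:
    - [[0,0,0],[0,0,0]]
    - [[0,0,0],[0,0,0]]
    - [[0,0,0],[0,0,0]]
    - [[0,0,0],[0,0,0]]
    - [[0,0,0],[0,0,0]]
  fingers: -0.4

```text
clock: 44.4
position: [0.4147, 0.3189, 0.04]
ee_rot: [-1.208, 1.211, -1.211]
force: [0.0, 0.3, 0.9]
width: 0.693
```

arm_command:
  plan:
    - [[0,-0.03,0],[0,0,0]]
    - [[0,-0.08,0],[0,0,0]]
    - [[0,-0.13,0],[0,0,0]]
    - [[0.02,-0.16,0.01],[0,0,0]]
    - [[0.055,-0.16,0.03],[0,0,0]]

```text
clock: 44.9
position: [0.4449, 0.2679, 0.205]
ee_rot: [-1.201, 1.205, -1.206]
force: [0.9, 0.5, -0.9]
width: 0.697
```

```bash
python3 go.py .562 .0986 .2 0
python3 - <<'E'
from h import *
q=get_image('scene');save(q,'s20');im=cv2.imread('pics/s20.png')
cv2.imwrite('pics/s20c.png',cv2.resize(im[120:255,190:350],None,fx=5,fy=4.4,interpolation=0))
E
```

```text
t 44.9 pos [0.4449 0.2679 0.205 ] jaw 0.2 w 0.6970939532234269 q [-0.0593  0.4132 -0.7738  1.8463  0.3385  1.009  -0.9693] F [ 0.9138  0.4964 -0.919 ]
shift mm [169.6   4.7 116.6]
turn deg [-0.37  0.16 -0.34]
```

View pics/s20c.png

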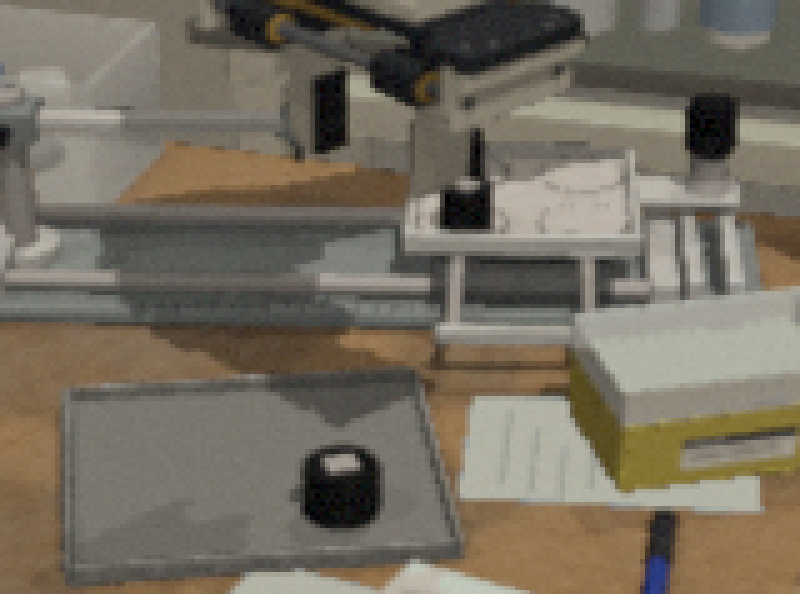

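Run:
```python
from h import *
q=get_image('scene')
def st(f,r):
    g=cv2.cvtColor(cv2.imread(f),cv2.COLOR_BGR2GRAY).astype(float)
    y0,y1,x0,x1=r; w=np.clip(g[y0:y1,x0:x1]-50,0,None)
    Y,X=np.mgrid[y0:y1,x0:x1];return (X*w).sum()/w.sum(),(Y*w).sum()/w.sum()
a=cv2.cvtColor(cv2.imread('pics/s20.png'),cv2.COLOR_BGR2GRAY);print(a[155:174,275:295])
r=(159,163,279,287)
u8=st('pics/s8.png',(158,163,278,286));u20=st('pics/s20.png',(159,164,280,288))
print(u8,u20,at(q,u20,.074)-at(q,u8,.074))
```

```text
[[ 97  91  95  95  95  95  94  99  86  28  12  52  91  95 105 106 111 102
  107 103]
 [100  99  97  96  98  94  94  94  81  23  14  54  99 103  98 106 118 117
  118 117]
 [101 102  96  97  94  92  96  94  72  25  19  50 100 113 109  97  96 113
  126 125]
 [100 100  97  93  95  97  95  91  74  24   9  53  97 117 113 101  83 115
  125 127]
 [101 104  90  95  96  97  96  93  67  18  11  48  97 118 122 108  94 113
  124 125]
 [103 100  97  99  95  93 103 118 112  70  50  42  96 147 159 130 112 124
  131 129]
 [102 101  95  92  88  92 123 149 150 142 124  59  57 107 140 142 166 171
  172 169]
 [101  97  90  81  66  63  90 125 134 116  91  40  36 105 169 172 184 185
  183 183]
 [ 96 102 106  55  34  30  44  68  75  64  31  23  34 117 181 182 181 181
  182 179]
 [140 160 157  61   1  18  25  25  37  24  12  19  31 118 183 182 181 180
  178 180]
 [176 184 170  64   0  18  10  18  24  16  19   5  27 119 181 182 178 179
  182 182]
 [184 182 170  65   7   6  10  15  16  12  20  14  33 113 179 182 182 182
  182 182]
 [181 173 140  45  10  20  19   3  17  25  13  12  25  99 161 164 177 179
  180 180]
 [171 144 116  37   8  11  10  19  18   8  11  18  25 102 160 145 170 175
  177 180]
 [169 131 113  37  11  13  18  15  13  22   1  19  30 109 169 156 155 171
  176 177]
 [172 133 111  33   0  17  22  15  18   9  14  11  32 110 174 163 140 169
  171 174]
 [178 161 122  55  37  24  26  32  29  27  25  28  41 101 164 147 142 169
  172 176]
 [181 177 159 130 117  93  90  93  92  92  86  91  98 121 150 128 152 169
  176 176]
 [165 165 162 157 154 152 150 151 152 155 158 163 165 168 174 169 175 180
  183 182]]
(np.float64(281.131931166348), np.float64(160.10038240917783)) (np.float64(282.7705278592375), np.float64(160.8101173020528)) [-0.0062 -0.0003  0.    ]
```

arm_command:
  plan:
    - [[0.035,0,0.024],[0,0,0]]
    - [[0.07,0,0.048],[0,0,0]]
    - [[0.105,0,0.072],[0,0,0]]
    - [[0.14,0,0.096],[0,0,0]]
    - [[0.169,0,0.112],[0,0,0]]
  fingers: -0.6

```text
clock: 45.5
position: [0.5573, 0.0919, 0.1995]
ee_rot: [-1.208, 1.213, -1.213]
force: [0.2, 0.9, 1.1]
width: 0.803
```

arm_command:
  plan:
    - [[0,0,0],[0,0,0]]
    - [[0,0,0],[0,0,0]]

```text
clock: 45.7
position: [0.5559, 0.0939, 0.1994]
ee_rot: [-1.208, 1.214, -1.212]
force: [-0.4, 0.7, -0.9]
width: 0.799
```

```bash
python3 go.py .557 .0985 .0775 0
```

```text
t 45.7 pos [0.5559 0.0939 0.1994] jaw -0.3 w 0.7990372720562032 q [ 0.2469  0.4832 -0.7149  1.7438  0.358   1.0503 -0.5974] F [-0.3644  0.6916 -0.9098]
shift mm [ -4.5 121.9   1.2]
turn deg [ 0.06 -0.27 -0.01]
```

arm_command:
  plan:
    - [[-0.004,0.04,0.001],[0,0,0]]
    - [[-0.004,0.08,0.001],[0,0,0]]
    - [[-0.004,0.11,0.001],[0,0,0]]
    - [[-0.004,0.12,0.001],[0,0,0]]
    - [[-0.004,0.122,0.001],[0,0,0]]

```text
clock: 46.2
position: [0.556, 0.0997, 0.0773]
ee_rot: [-1.21, 1.211, -1.209]
force: [0.1, -0.9, 1.3]
width: 0.804
```

arm_command:
  plan:
    - [[0,0,0],[0,0,0]]
    - [[0,0,0],[0,0,0]]
    - [[0,0,0],[0,0,0]]
    - [[0,0,0],[0,0,0]]
    - [[0,0,0],[0,0,0]]
  fingers: 1

```text
clock: 46.7
position: [0.5574, 0.0984, 0.0785]
ee_rot: [-1.207, 1.211, -1.212]
force: [0.0, -1.0, 0.4]
width: 0.413
```

arm_command:
  plan:
    - [[0,0,0],[0,0,0]]
    - [[0,0,0],[0,0,0]]
    - [[0,0,0],[0,0,0]]

```text
clock: 47.0
position: [0.5571, 0.0984, 0.0782]
ee_rot: [-1.208, 1.211, -1.212]
force: [-1.0, -0.7, 4.6]
width: 0.336
```

```bash
python3 go.py .535 .335 .2 0
```

```text
t 47.0 pos [0.5571 0.0984 0.0782] jaw -0.2 w 0.33568860643583553 q [ 0.1713  0.625  -0.631   1.8579  0.4923  0.8193 -0.7176] F [-1.0198 -0.7099  4.6242]
shift mm [-236.5 -121.9  -22.8]
turn deg [-0.01 -0.17  0.01]
```

arm_command:
  plan:
    - [[0,-0.03,0],[0,0,0]]
    - [[0,-0.08,0],[0,0,0]]
    - [[0,-0.12,0],[0,0,0]]
    - [[-0.02,-0.122,-0.002],[0,0,0]]
    - [[-0.06,-0.122,-0.006],[0,0,0]]

```text
clock: 47.5
position: [0.553, 0.1556, 0.2012]
ee_rot: [-1.204, 1.213, -1.219]
force: [-0.1, 0.2, -0.6]
width: 0.33
```

arm_command:
  plan:
    - [[-0.045,0,-0.004],[0,0,0]]
    - [[-0.09,0,-0.008],[0,0,0]]
    - [[-0.135,0,-0.012],[0,0,0]]
    - [[-0.168,0,-0.016],[0,0,0]]
    - [[-0.176,0,-0.016],[0,0,0]]

```text
clock: 48.0
position: [0.5333, 0.3398, 0.1999]
ee_rot: [-1.21, 1.209, -1.204]
force: [-0.4, 0.6, -0.7]
width: 0.334
```

arm_command:
  plan:
    - [[0,0.04,0],[0,0,0]]
    - [[0,0.09,0],[0,0,0]]
    - [[0,0.13,0],[0,0,0]]
    - [[0,0.15,0],[0,0,0]]
    - [[0,0.15,0],[0,0,0]]

```text
clock: 48.5
position: [0.5342, 0.3321, 0.0463]
ee_rot: [-1.214, 1.213, -1.212]
force: [0.1, 0.1, -1.0]
width: 0.329
```

arm_command:
  plan:
    - [[0,0,0],[0,0,0]]
    - [[0,0,0],[0,0,0]]

```text
clock: 48.7
position: [0.5367, 0.3352, 0.0517]
ee_rot: [-1.205, 1.211, -1.211]
force: [-0.3, -0.1, -0.2]
width: 0.329
```

```bash
python3 go.py .535 .335 .0405 0
```

```text
t 48.7 pos [0.5367 0.3352 0.0517] jaw -0.2 w 0.32885707354922794 q [-0.2447  0.7437 -0.6162  1.7035  0.539   0.8674 -1.0964] F [-0.327  -0.0577 -0.2064]
shift mm [ 0.2 11.2 -1.7]
turn deg [-0.12 -0.18 -0.09]
```

arm_command:
  plan:
    - [[0,0.004,0],[0,0,0]]
    - [[0,0.008,0],[0,0,0]]
    - [[0,0.009,0],[0,0,0]]
    - [[0,0.009,0],[0,0,0]]

```text
clock: 49.1
position: [0.5357, 0.3344, 0.0409]
ee_rot: [-1.208, 1.211, -1.211]
force: [0.3, -0.6, -0.7]
width: 0.327
```

```bash
python3 st.py
```

```text
49.1 [0.5357 0.3344 0.0409] jaw -0.2 w 0.32657747026062045 F [ 0.2927 -0.6419 -0.6922] T [-0.0687 -0.1506 -0.0628] q7 -1.1039728230986836
```

arm_command:
  plan:
    - [[0,0.001,0],[0,0,0]]
    - [[0,0.001,0],[0,0,0]]

```text
clock: 49.3
position: [0.5358, 0.3347, 0.0403]
ee_rot: [-1.208, 1.211, -1.211]
force: [0.0, -2.2, 2.4]
width: 0.332
```

arm_command:
  plan:
    - [[0,0,0],[0,0,0]]
    - [[0,0,0],[0,0,0]]
    - [[0,0,0],[0,0,0]]
    - [[0,0,0],[0,0,0]]
    - [[0,0,0],[0,0,0]]
  fingers: -0.4

```text
clock: 49.8
position: [0.5358, 0.3345, 0.0399]
ee_rot: [-1.208, 1.211, -1.211]
force: [-0.0, 0.6, -0.2]
width: 0.686
```

arm_command:
  plan:
    - [[0,-0.03,0],[0,0,0]]
    - [[0,-0.08,0],[0,0,0]]
    - [[0,-0.13,0],[0,0,0]]
    - [[0,-0.16,0],[0,0,0]]
    - [[0,-0.16,-0.03],[0,0,0]]

```text
clock: 50.3
position: [0.5104, 0.3357, 0.2048]
ee_rot: [-1.196, 1.211, -1.215]
force: [-0.4, 1.2, -0.6]
width: 0.699
```

arm_command:
  plan:
    - [[0.04,0,-0.03],[0,0,0]]
    - [[0.08,0,-0.05],[0,0,0]]

```text
clock: 50.5
position: [0.4531, 0.2551, 0.2001]
ee_rot: [-1.209, 1.209, -1.208]
force: [1.4, -0.7, 0.1]
width: 0.694
```

```bash
python3 go.py .6088 .0491 .2 0
python3 - <<'E'
from h import *
q=get_image('scene');save(q,'s21');im=cv2.imread('pics/s21.png')
cv2.imwrite('pics/s21c.png',cv2.resize(im[120:255,190:350],None,fx=5,fy=4.4,interpolation=0))
E
```

```text
t 50.5 pos [0.4531 0.2551 0.2001] jaw 0.0 w 0.6940552386513519 q [-0.0411  0.4227 -0.7638  1.8445  0.3412  1.0099 -0.9449] F [ 1.4392 -0.654   0.0935]
shift mm [206.2  -0.  155.5]
turn deg [ 0.01  0.04 -0.02]
```

View pics/s21c.png

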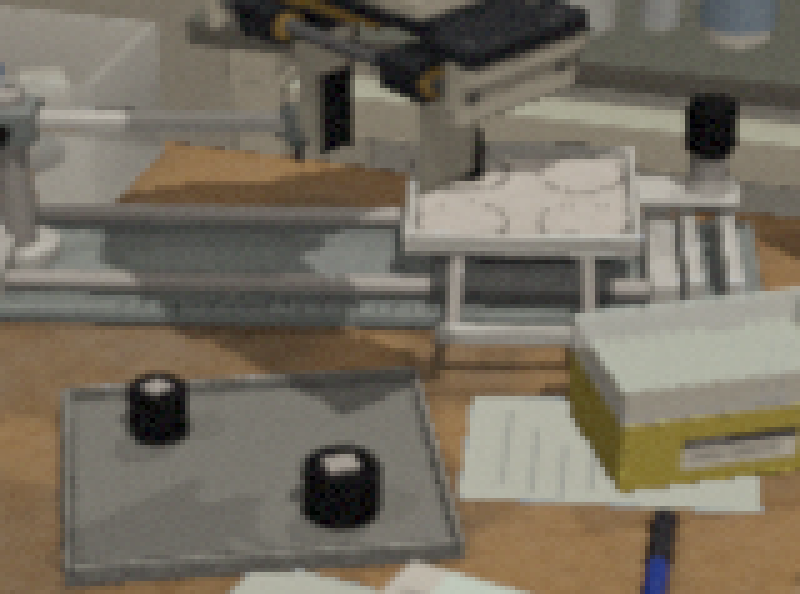

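arm_command:
  plan:
    - [[0.04,0,0.03],[0,0,0]]
    - [[0.08,0,0.06],[0,0,0]]
    - [[0.12,0,0.09],[0,0,0]]
    - [[0.16,0,0.12],[0,0,0]]
    - [[0.195,0,0.145],[0,0,0]]
  fingers: -0.6

```text
clock: 51.05
position: [0.6014, 0.0564, 0.2]
ee_rot: [-1.207, 1.212, -1.213]
force: [1.3, -0.5, -0.0]
width: 0.798
```

arm_command:
  plan:
    - [[0,0,0],[0,0,0]]
    - [[0,0,0],[0,0,0]]

```text
clock: 51.25
position: [0.6002, 0.0584, 0.1996]
ee_rot: [-1.207, 1.214, -1.213]
force: [-0.2, 0.3, 0.2]
width: 0.801
```

```bash
python3 go.py .6088 .0491 .0775 0;  python3 - <<'E'
from h import *
q=get_image('scene');save(q,'s22');im=cv2.imread('pics/s22.png')
cv2.imwrite('pics/s22c.png',cv2.resize(im[110:200,240:350],None,fx=7,fy=6.6,interpolation=0))
E
```

```text
t 51.25 pos [0.6002 0.0584 0.1996] jaw -0.3 w 0.8009919068434027 q [ 0.2805  0.5395 -0.6907  1.6479  0.377   1.0922 -0.5223] F [-0.2278  0.299   0.1722]
shift mm [  9.3 122.1   8.7]
turn deg [ 0.03 -0.31 -0.02]
```

View pics/s22c.png

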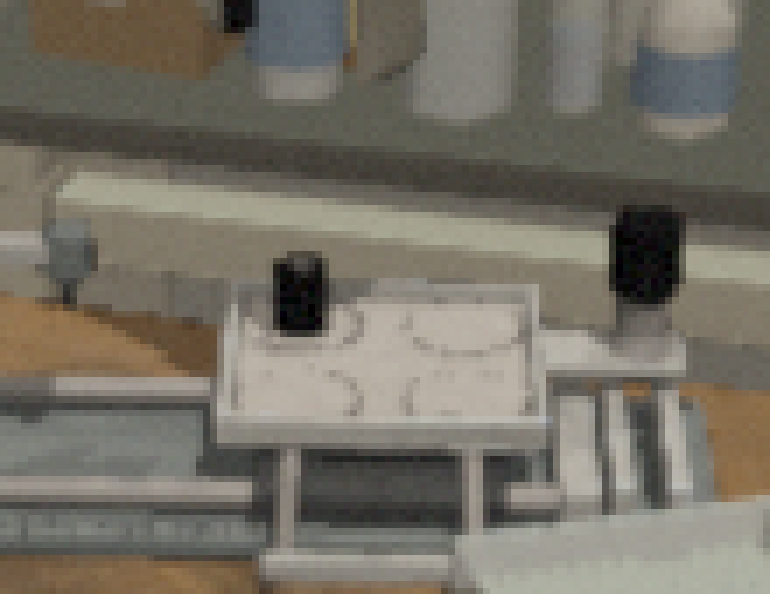

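arm_command:
  plan:
    - [[0.009,0.03,0.008],[0,0,0]]
    - [[0.009,0.07,0.008],[0,0,0]]
    - [[0.009,0.1,0.008],[0,0,0]]
    - [[0.009,0.12,0.008],[0,0,0]]
    - [[0.009,0.122,0.008],[0,0,0]]

```text
clock: 51.8
position: [0.6055, 0.0519, 0.0758]
ee_rot: [-1.213, 1.212, -1.207]
force: [-0.2, -0.9, 0.5]
width: 0.805
```

arm_command:
  plan:
    - [[0,0,0],[0,0,0]]
    - [[0,0,0],[0,0,0]]
    - [[0,0,0],[0,0,0]]
    - [[0,0,0],[0,0,0]]
    - [[0,0,0],[0,0,0]]
  fingers: 1

```text
clock: 52.3
position: [0.6082, 0.0503, 0.0786]
ee_rot: [-1.207, 1.211, -1.212]
force: [0.6, 0.0, -0.1]
width: 0.411
```

arm_command:
  plan:
    - [[0,0,0],[0,0,0]]
    - [[0,0,0],[0,0,0]]
    - [[0,0,0],[0,0,0]]
    - [[0,0,0],[0,0,0]]

```text
clock: 52.7
position: [0.6081, 0.0503, 0.0781]
ee_rot: [-1.208, 1.211, -1.212]
force: [-0.3, -1.2, 3.0]
width: 0.253
```

```bash
python3 go.py .465 .385 .2 0
```

```text
t 52.7 pos [0.6081 0.0503 0.0781] jaw -0.2 w 0.25250099005393034 q [ 0.2401  0.6788 -0.6167  1.7453  0.4923  0.8767 -0.5975] F [-0.2542 -1.1775  2.955 ]
shift mm [-334.3 -121.9 -144.1]
turn deg [-0.01 -0.17  0.01]
```

arm_command:
  plan:
    - [[0,-0.03,0],[0,0,0]]
    - [[0,-0.08,0],[0,0,0]]
    - [[0,-0.12,0],[0,0,0]]
    - [[-0.02,-0.122,-0.01],[0,0,0]]
    - [[-0.06,-0.122,-0.026],[0,0,0]]

```text
clock: 53.2
position: [0.5839, 0.1074, 0.2011]
ee_rot: [-1.204, 1.213, -1.219]
force: [0.0, 0.4, -1.3]
width: 0.257
```

arm_command:
  plan:
    - [[-0.042,0,-0.018],[0,0,0]]
    - [[-0.084,0,-0.036],[0,0,0]]
    - [[-0.126,0,-0.054],[0,0,0]]
    - [[-0.168,0,-0.073],[0,0,0]]
    - [[-0.21,0,-0.09],[0,0,0]]

```text
clock: 53.7
position: [0.4915, 0.322, 0.1999]
ee_rot: [-1.208, 1.211, -1.211]
force: [0.5, -0.3, -1.1]
width: 0.252
```

arm_command:
  plan:
    - [[-0.03,0,-0.013],[0,0,0]]
    - [[-0.06,0,-0.026],[0,0,0]]
    - [[-0.06,0,-0.026],[0,0,0]]
    - [[-0.06,0,-0.026],[0,0,0]]

```text
clock: 54.1
position: [0.4662, 0.3813, 0.1997]
ee_rot: [-1.209, 1.21, -1.21]
force: [1.1, -0.6, -1.3]
width: 0.254
```

```bash
python3 go.py .465 .385 .0405 0
```

```text
t 54.1 pos [0.4662 0.3813 0.1997] jaw -0.0 w 0.2537774786900254 q [-0.2902  0.5463 -0.72    1.6482  0.3946  1.0984 -1.1216] F [ 1.1494 -0.5935 -1.2901]
shift mm [ -3.8 159.2  -1.1]
turn deg [ 0.03 -0.05  0.02]
```

arm_command:
  plan:
    - [[-0.003,0.04,0],[0,0,0]]
    - [[-0.003,0.08,0],[0,0,0]]
    - [[-0.003,0.12,0],[0,0,0]]
    - [[-0.003,0.145,0],[0,0,0]]
    - [[-0.003,0.148,0],[0,0,0]]

```text
clock: 54.6
position: [0.4665, 0.3802, 0.0485]
ee_rot: [-1.214, 1.213, -1.215]
force: [0.2, 0.0, -0.8]
width: 0.253
```

arm_command:
  plan:
    - [[0,0,0],[0,0,0]]
    - [[0,0.004,0],[0,0,0]]
    - [[0,0.008,0],[0,0,0]]
    - [[0,0.008,0],[0,0,0]]
    - [[0,0.008,0],[0,0,0]]

```text
clock: 55.1
position: [0.4671, 0.3838, 0.0445]
ee_rot: [-1.207, 1.211, -1.211]
force: [-0.8, 0.2, -0.8]
width: 0.256
```

```bash
python3 st.py
```

```text
55.1 [0.4671 0.3838 0.0445] jaw -0.2 w 0.25572937625926195 F [-0.767   0.2243 -0.7529] T [-0.0224 -0.0939  0.0006] q7 -1.2534208411260754
```

arm_command:
  plan:
    - [[0,0.002,0],[0,0,0]]
    - [[0,0.004,0],[0,0,0]]
    - [[0,0.004,0],[0,0,0]]
    - [[0,0.004,0],[0,0,0]]

```text
clock: 55.5
position: [0.467, 0.3839, 0.0402]
ee_rot: [-1.207, 1.211, -1.211]
force: [-0.7, 0.2, 3.2]
width: 0.254
```

arm_command:
  plan:
    - [[0,0,0],[0,0,0]]
    - [[0,0,0],[0,0,0]]
    - [[0,0,0],[0,0,0]]
    - [[0,0,0],[0,0,0]]
    - [[0,0,0],[0,0,0]]
  fingers: -0.3

```text
clock: 56.0
position: [0.4669, 0.3837, 0.0399]
ee_rot: [-1.208, 1.211, -1.211]
force: [-0.1, -0.1, -0.7]
width: 0.629
```

arm_command:
  plan:
    - [[0,-0.03,0],[0,0,0]]
    - [[0,-0.08,0],[0,0,0]]
    - [[0,-0.13,0],[0,0,0]]
    - [[0,-0.18,0],[0,0,0]]
    - [[0,-0.21,0],[0,0,0]]

```text
clock: 56.5
position: [0.4672, 0.3848, 0.2542]
ee_rot: [-1.203, 1.21, -1.21]
force: [0.7, -0.3, -1.8]
width: 0.652
```

arm_command:
  plan:
    - [[0.04,0,-0.02],[0,0,0]]
    - [[0.08,0,-0.04],[0,0,0]]
    - [[0.12,0,-0.04],[0,0,0]]
    - [[0.17,0,-0.04],[0,0,0]]
    - [[0.22,0,-0.04],[0,0,0]]

```text
clock: 57.0
position: [0.4258, 0.1623, 0.2501]
ee_rot: [-1.208, 1.21, -1.211]
force: [0.7, -0.5, 0.2]
width: 0.65
```

arm_command:
  plan:
    - [[0.05,0,0],[0,0,0]]
    - [[0.1,0,0],[0,0,0]]
    - [[0.15,0,0],[0,0,0]]
    - [[0.2,0,0],[0,0,0]]
    - [[0.25,0,0],[0,0,0]]

```text
clock: 57.5
position: [0.4251, -0.0882, 0.2503]
ee_rot: [-1.208, 1.21, -1.212]
force: [1.1, 0.5, 0.0]
width: 0.648
```

arm_command:
  plan:
    - [[0.05,0,0],[0,0,0]]
    - [[0.1,0,0],[0,0,0]]
    - [[0.1,0,0],[0,0,0]]
    - [[0.1,0,0],[0,0,0]]
    - [[0.1,0,0],[0,0,0]]

```text
clock: 58.0
position: [0.4254, -0.1848, 0.25]
ee_rot: [-1.208, 1.21, -1.21]
force: [0.3, 1.6, 0.9]
width: 0.647
```

```bash
python3 st.py
python3 - <<'E'
from h import *
q=get_image('scene');save(q,'s23');im=cv2.imread('pics/s23.png')
cv2.imwrite('pics/s23c.png',cv2.resize(im[110:310,110:370],None,fx=3,fy=3,interpolation=2))
p=get_image('top');save(p,'t23');im=cv2.imread('pics/t23.png')
cv2.imwrite('pics/t23c.png',cv2.resize(im[70:270,130:390],None,fx=3,fy=3,interpolation=2))
E
```

```text
58.0 [ 0.4254 -0.1848  0.25  ] jaw -0.1 w 0.6467345420771904 F [0.3034 1.6    0.9339] T [ 0.0809 -0.0948 -0.0066] q7 0.1453812369208955
```

View pics/s23c.png

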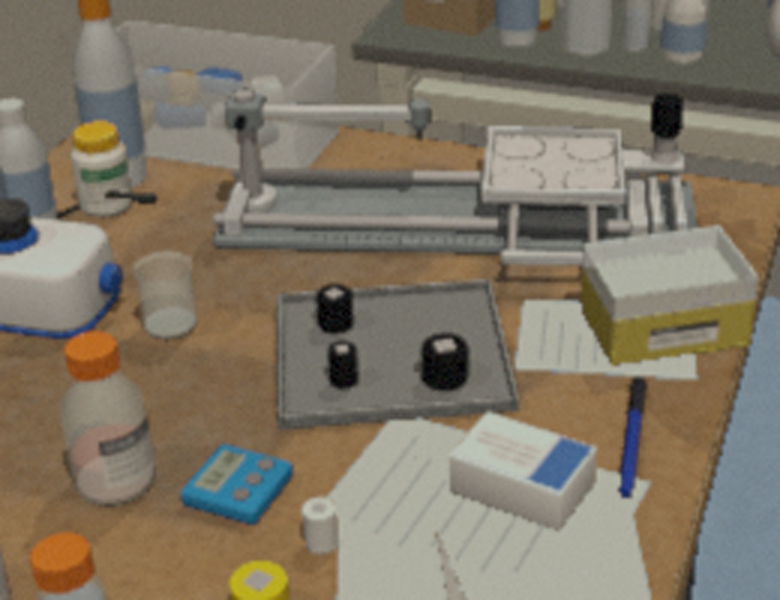

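View pics/t23c.png

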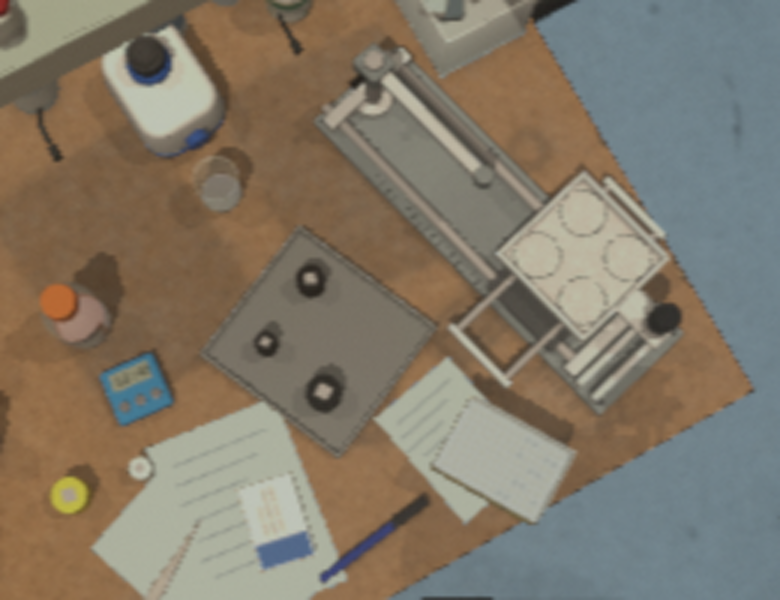

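All three mounts stand upright well inside the storage tray. The stage tray is where it was at the start, the bystanders have not moved, and the gripper is clear.

```bash
python3 -c "
from cell import sign_off
print(sign_off())"
```

```text
the job is handed in; nothing more can be done
None
```

I handed the job in at about 58 s of the 210 s allowed; sign-off gave no verdict.

- **Mounts:** Three of the four were present: 24, 31 and 38 mm, confirmed by the gripper opening when it held each one. All three were stood upright in the stage tray and later back in the storage tray.
- **Lock:** I turned the knob counter-clockwise about 87° before trying to feed. The feed then moved freely, so I don't know whether the stage was locked at the start.
- **Readings:** Each mount was held under the pointer tip for over 2 s, narrowest first. In the scene camera pictures the centres were within about 1 to 1.5 mm of the point below the tip, against the 6 mm allowed. The scene and top cameras disagreed by several millimetres in absolute position, so I judged centring only from the mount and tip in the same scene picture.
- **Parking:** I pushed the tray back until it met its stop, at about 8 N horizontally. The tray's image was within 0.2 pixel of where it stood before feeding.
- **Last check:** In the last pictures the mounts stand upright and well inside the storage tray, and the tray looks parked. The timer, carton, bottle and beaker look unmoved, and the gripper is clear. I saw no contact with the pointer or its stand.
- **Small shift:** The 31 mm mount was found about 6 mm off its spot in the stage tray after parking. It stayed upright and I picked it up at the new place.

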